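# Turn the drain strainer over with the scraper and hang the scraper up

### The arm

A 7-joint arm with a two-finger parallel gripper is mounted at the origin on the work surface. World frame = base frame: x ahead of the robot, y to its left, z up, the work surface at z = 0. Lengths are in m, angles in degrees, forces in N, time in s.
With the tool pointing down it reaches from about 0.425 to 0.875 m from the base axis. Payload 4.7 kg.
Tool frame: the origin (TCP) lies midway between the tips of the shut fingers; the grasp point (between the pads) lies 19 mm behind it; z points along the fingers, y is the direction in which the jaws open and shut (so a half turn about z gives the same grasp; the last joint's range is limited). The gripper opens to 87 mm and grips with 3 to 60 N. Pads are 19 mm wide; open, the fingers measure 117 mm over their backs; the gripper's body (75 mm by 190 mm) begins 51 mm behind the grasp point.
Start: joints at [0.808, 18.392, -4.016, 83.108, 1.295, 78.541, -3.26], TCP at [0.65, -0, 0.196] pointing down, gripper open.
Joint ranges: [-163.93, 163.93], [-17.29, 119.83], [-79.2, 71.16], [3.27, 140.29], [-89.18, 269.18], [5.43, 117.66], [-154.24, 154.24]. Speed limits (degrees/s): [147.25, 147.25, 180, 180, 180, 180, 180].

### API

Orientations are given as [roll, pitch, yaw] about the fixed x, y, z axes, in that order (R = Rz(yaw) Ry(pitch) Rx(roll)).
In Python, from cell import env gives the robot as it stands.
- The arm moves only by the tool apply_moves, never from a script. Its argument "targets" is a list of rows, each a list of 2 entries, a list of its own where there are three numbers: the shift along the world's x, y, z in mm, then the turn, a rotation vector about the world's x, y, z in rad. A call has 1 to 8 rows; each row is the pose to reach, as a shift and turn from the pose commanded when the call began; what a row does not reach only later rows make up. A row lasts 1/10 s, in which the tool goes at most 50 mm and 8.59 degrees, less where a joint would pass 70% of its speed; a pose out of reach is approached as far as the arm can. A call with a gripper value outside its range is refused whole. "hand" is the finger opening in mm, from 0 to 87, set as the call begins (left out, the last holds). The fingers move at their own pace and stop on an object; "squeeze" is the grip in N (left out, the last holds). Time passes only in rows, so rows that repeat a pose let the fingers close. It gives the time, the measured TCP pose, the force and the opening at its end, in the units of the state.
- env.get_obs(): the state, without advancing time (a new reading comes with each control period).
- env.read_camera(name): name is "scene" or "side" or "wrist"; returns a dict with "image" (400x640x3 uint8, red, green, blue), "camera_matrix" (3x3 intrinsics, pixels), "camera_from_world" (4x4, takes a point from world to camera coordinates); the wrist camera has in their place "mount" (4x4, takes a point from camera to tool coordinates, whose origin is the TCP and whose axes are the flange's). Camera axes: x right, y down, z forward; pixel columns grow to the right and rows downward; lengths in m; the calibration is good to about 2 mm. The wrist camera is an equidistant fisheye: a pixel r from the principal point sees the ray r / f radians off the axis. A picture is of the moment at which its call begins: read the wrist's pose just before it. There is no depth.
- env.sign_off(): hands the job in, once; it reports no verdict.
Trained networks look in a picture, given as the dict that the camera call returned (one of the last four; its "shot" number tells which), for a name from the list of things; names that differ only in an ending like _2 or _b are one class to them, and where a whole thing is asked for, a point or a joint stands for the part that bears it (a point fixed in the world has none). Each returns a list of dicts, best first, with "conf" (0 to 1); they miss things now and then, are a little off and sometimes report something else, mostly with a low value. They report only what shows in the picture. A call takes as long as a camera call. They do not tell look-alikes from the thing itself.
- env.regions_of(picture, target): "region" (400x640 bool, what is visible of it) and "rect" ([left, top, right, bottom] in pixels, round what is visible of it).
The state is a dict: "time_s": time; "qpos": joint angles; "joint_velocities": joint speeds; "effort": joint torques, N m; "tool_pos": TCP position; "tool_rot": TCP orientation; "force": force on the tool from outside, world axes, zero at the start; "wrist_torque": the same for the moment, N m; "grip_width": finger opening in m.
Only numpy, scipy, OpenCV 4.12 (cv2) and the standard library are available. Lean on these libraries where they do the work, as an engineer would, in place of code of your own. Each camera call takes 0.05 s, during which the arm holds its last target. There are 200 camera calls.

### The job

Use the scraper to lever the large drain strainer up against the edge of the grey board and flip it over onto the board, so that it lies there flat with its bowl up; the gripper and arm must not touch the strainer. Then hang the scraper by its loop on the slanted peg of the white panel and let go. Leave everything else where it stands.

Things in the scene. Friction and masses are not known exactly. Their poses are not given: they have to be found in the camera images.
- strainer: Large steel drain strainer, 140 to 280 g: flat round flange 120 mm across, 4 thick, round bowl in the middle (64 mm across at the flange, 58 at its bottom, 12 deep). Starts bowl down on the work surface 12 to 40 mm short of the board: under the flange a gap 28 wide, 12 high all round. Origin: centre of the bowl's flat bottom; z from bowl to flange (up at start, down once turned over)
- board: Grey melamine board 360 (x) x 200 (y) x 18 mm thick, fixed flat on the work surface. Origin: centre of its underside. Own y points roughly to the robot's left; its straight upright edge, 18 mm high, at own y = -100 mm faces the strainer and is a stop and fulcrum against which the strainer can be levered up and over
- scraper: Spatula-like scraper, 160 g, 198 mm long, lying blade down. x points to the blade's front edge, z up. Origin: underside of the blade, middle of its rear edge. Steel blade 65 (x 0 to 65) x 80 x 3 mm; cranked neck (x -18 to 6); straight black handle x -85 to -15, 18 wide, 24 high, its axis 40 above the blade's underside; a loop at the end. Centre of mass 14 mm ahead of the origin
- scraper_grip (a point): Point on the axis of the scraper's handle, 40 mm behind the blade's rear edge and 40 mm above the blade's underside: a good place to grasp across the 18 mm width. Axes as the scraper's.
- scraper_tip (a point): Middle of the front edge of the scraper's blade, on its underside, 105 mm ahead of scraper_grip. Axes as the scraper's.
- scraper_loop (a point): Centre of the loop at the end of the scraper's handle: round bar 8 mm thick, 36 mm clear opening, 52 mm outside, in the plane of the handle's axis, its opening facing along the scraper's z; 67 mm behind scraper_grip. Axes as the scraper's.
- panel: Fixed upright white panel 160 wide (x) x 18 thick x 320 mm high; its face looks along its own +y, towards the board. Origin: middle of the foot of that face. A slanted peg stands out of the face 225 mm up.
- peg: Slanted round steel peg, 10 mm thick, 80 mm long, fixed in the panel's face. Origin: its root in the face; z runs along the peg outward, rising 50 degrees above level (away from the panel and up); own x is level, along the panel's face.
- bucket: red plastic bucket standing upside down, 216 mm across at the rim, 201 mm high; bystander. Origin: centre of its underside.
- jar: clear glass jar with twist cap, 80 mm across, 110 mm high; bystander. Origin: centre of its underside.
- funnel: orange plastic funnel standing mouth down, 104 mm across, 115 mm high; bystander. Origin: centre of its underside.
- brush: wooden-handled toilet brush in its white holder, 100 mm across, 340 mm high; bystander. Origin: centre of its underside.
- small_strainer: small steel drain strainer, 76 mm across, 13 mm high, lying bowl up on the board near its far end (+x of the board); bystander. Origin: centre of its underside.
- soap: white bar of soap 50 x 85 x 30 mm; bystander. Origin: centre of its underside.
- plug: black rubber sink plug, 60 mm across, 28 mm high; bystander. Origin: centre of its underside.
Things that resemble listed ones, but are neither listed nor needed, are in the scene too. Leave any red or yellow look-alike of the scraper alone. Leave any blue look-alike of the strainer alone.

How it is judged (in metres and radians):
On the way, in this order (a step that is already met when the one before it is completed fails the run):
1. the strainer is being levered up steeply by the scraper (angle between strainer's own z axis and vertical between 0.5 and 2 rad and contact force between scraper and strainer above 0.1 N), for 0.1 s.
2. the strainer lies turned over, flat and still on the board (angle between strainer's own z axis and vertical above 3.04 rad and z of strainer in the frame of board between 0.031 and 0.037 m and y of strainer in the frame of board between -0.095 and 0.1 m and x of strainer in the frame of board between -0.18 and 0.18 m and linear speed of strainer below 0.02 m/s), for 0.2 s.
At the end, for the whole second after the job is handed in: The large strainer lies on the board, bowl up, flat within about 6 degrees, its centre over the board at least 5 mm in from the near edge and at rest; the scraper hangs still with the peg through its loop, its handle more than 100 mm above the work surface (all of step 2 and x of scraper_loop in the frame of peg between -0.022 and 0.022 m and y of scraper_loop in the frame of peg between -0.022 and 0.022 m and z of scraper_loop in the frame of peg between -0.02 and 0.07 m and linear speed of scraper below 0.03 m/s and height (world z) of scraper_grip above 0.1 m); the robot touches nothing.
It fails at once if the gripper or arm touches the strainer (contact force between any of the fingers, the arm and strainer above 0.5 N).
It fails at once if another object is moved by more than 25 mm (distance of any of bucket, jar, funnel, brush, small_strainer, soap, plug from where it was at the start of the episode above 0.025 m).
It also fails if it takes over 58 s, if anything falls off the work surface, if the arm or the gripper's body presses on something with over 40 N, if the wrist force passes 120 N, or if a joint passes its speed limit or range.

## Working session

There is one attempt and no reset: what is moved stays moved. The work goes in short steps, Python scripts to look and compute and a tool call to move; the robot and the scene stay as the last step left them, time stands still between calls to the robot, and variables do not carry over. Pictures are saved under pics/ and viewed, about 8 in all and at most 12, crops included, and the job is handed in when it is done.

Besides the shell and the picture viewer there is one more tool, called after "Request:" as name(argument=value, ...) on one line, values as JSON. apply_moves: Moves the arm, as the interface text tells. Its arguments: {"type":"object","properties":{"targets":{"type":"array","items":{"type":"array"}},"hand":{"type":"number"},"squeeze":{"type":"number"}},"required":["targets"]}

```bash
mkdir -p pics; ls; cat > h.py <<'E'
import numpy as np, cv2
from cell import env
from scipy.spatial.transform import Rotation as R
def save(p,n): cv2.imwrite('pics/'+n,p['image'][:,:,::-1])
def ray(p,u,v):
    K=np.array(p['camera_matrix']);T=np.array(p['camera_from_world'])
    d=np.linalg.solve(K,[u,v,1.]);Rm=T[:3,:3];c=-Rm.T@T[:3,3];return c,Rm.T@d
def onz(p,u,v,z):
    c,d=ray(p,u,v);return c+d*(z-c[2])/d[2]
def proj(p,X):
    K=np.array(p['camera_matrix']);T=np.array(p['camera_from_world'])
    x=np.atleast_2d(X)@T[:3,:3].T+T[:3,3];q=x@K.T;return q[:,:2]/q[:,2:]
E
python3 - <<'E'
from h import *
o=env.get_obs();print(o['tool_pos'],o['tool_rot'],o['time_s'],o['force'])
a=env.read_camera('scene');b=env.read_camera('side')
save(a,'s1.png');save(b,'d1.png')
import pickle;pickle.dump((a,b),open('ab.pkl','wb'))
for p,n in((a,'scene'),(b,'side')):
    T=np.array(p['camera_from_world']);print(n,-T[:3,:3].T@T[:3,3],T[2,:3],p['camera_matrix'])
    for t in('strainer','board','scraper','panel','peg'):
        print(n,t,[(round(r['conf'],2),np.round(r['rect']).tolist()) for r in env.regions_of(p,t)][:4])
E
```

```text
pics
[ 6.49386014e-01 -4.57424901e-05  1.95052171e-01] [-1.79889959e+02  6.78035863e-03  9.00016586e+01] 0.0 [-0.50288442 -0.10371386 -0.84167411]
scene [ 0.97122514 -0.51329461  1.24278717] [-0.37969713  0.45395066 -0.80607623] [[451.61862743   0.         313.22193727]
 [  0.         451.61862743 204.10229921]
 [  0.           0.           1.        ]]
scene strainer [(0.78, [256.0, 219.0, 292.0, 249.0]), (0.58, [314.0, 234.0, 351.0, 262.0])]
scene board [(0.69, [308.0, 175.0, 427.0, 258.0])]
scene scraper [(0.88, [171.0, 266.0, 240.0, 300.0]), (0.85, [269.0, 145.0, 311.0, 173.0]), (0.69, [322.0, 291.0, 346.0, 324.0]), (0.65, [246.0, 270.0, 295.0, 325.0])]
scene panel [(0.73, [156.0, 295.0, 227.0, 400.0])]
scene peg [(0.53, [192.0, 316.0, 207.0, 336.0])]
side [-0.43766644  0.99035968  1.30829127] [ 0.53022703 -0.52379884 -0.66670389] [[500.17168606   0.         318.14673909]
 [  0.         500.17168606 199.86040139]
 [  0.           0.           1.        ]]
side strainer [(0.85, [290.0, 210.0, 323.0, 233.0]), (0.7, [339.0, 218.0, 378.0, 247.0]), (0.28, [336.0, 169.0, 373.0, 212.0])]
side board [(0.88, [210.0, 213.0, 326.0, 295.0])]
side scraper [(0.9, [301.0, 293.0, 366.0, 320.0]), (0.7, [382.0, 187.0, 430.0, 215.0]), (0.62, [336.0, 174.0, 370.0, 209.0])]
side panel [(0.89, [380.0, 93.0, 426.0, 174.0])]
side peg []
```

```bash
python3 - <<'E'
import cv2
for n in('s1','d1'):
    i=cv2.imread(f'pics/{n}.png')[:,110:510] ; 
    cv2.imwrite(f'pics/{n}b.png',cv2.resize(i[80:380] if n=='d1' else i[120:400],None,fx=2,fy=2,interpolation=cv2.INTER_CUBIC))
E
```

```text
(no output)
```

View pics/s1b.png

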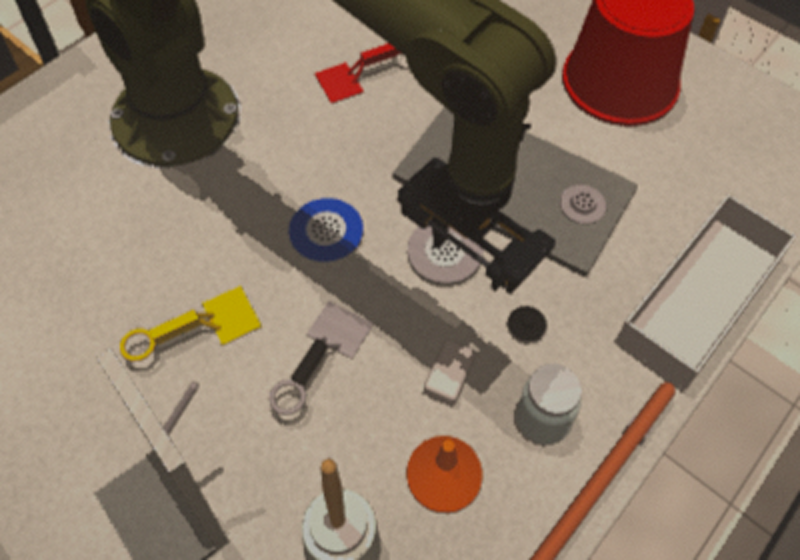

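View pics/d1b.png

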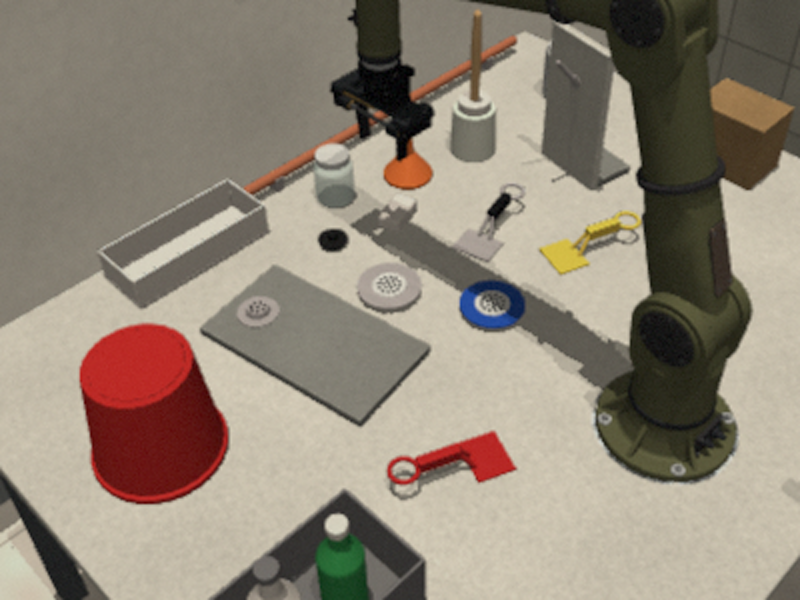

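The real scraper is the black-handled steel one at scene (267,298), not the yellow (213,282) or red (290,158) ones. The real strainer is the plain steel one at scene (332,245) and side (305,223), not the blue one. The panel and its peg are at the lower left of the scene view, with the peg near (200,322). Next I measure them.

```bash
python3 - <<'E'
from h import *
import pickle;a,b=pickle.load(open('ab.pkl','rb'))
S=lambda c,r:(110+c/2,120+r/2); D=lambda c,r:(110+c/2,80+r/2)
print('strainer side',onz(b,306.5,222,.014),'scene(occl)',onz(a,*S(446,250),.014))
for q in((275,267),(430,348),(362,422),(203,330)):print('board side',q,onz(b,*D(*q),.018))
for q in((636,187),(587,272),(394,177)):print('board scene',q,onz(a,*S(*q),.018))
for q in((371,319),(349,356),(310,335),(322,302)):print('blade scene',onz(a,*S(*q),.003))
print('loop',onz(a,*S(289,397),.04),onz(b,*D(513,192),.04))
def tri(u,v):
    (c1,d1),(c2,d2)=ray(a,*u),ray(b,*v)
    s=np.linalg.lstsq(np.c_[d1,-d2],c2-c1,rcond=None)[0];p,q=c1+s[0]*d1,c2+s[1]*d2;return (p+q)/2,np.linalg.norm(p-q)
A=cv2.resize(cv2.imread('pics/s1.png')[280:400,140:260],None,fx=5,fy=5,interpolation=cv2.INTER_CUBIC)
B=cv2.resize(cv2.imread('pics/d1.png')[80:180,370:430],None,fx=5,fy=5,interpolation=cv2.INTER_CUBIC)
A=A[:500,:];cv2.imwrite('pics/pan.png',np.hstack([A[:500,:490],B[:500]]))
E
```

```text
strainer side [0.53586179 0.09063498 0.014     ] scene(occl) [0.54475985 0.0992207  0.014     ]
board side (275, 267) [0.72451531 0.21673672 0.018     ]
board side (430, 348) [0.3738505  0.15872269 0.018     ]
board side (362, 422) [0.34081098 0.34920711 0.018     ]
board side (203, 330) [0.68929582 0.40814211 0.018     ]
board scene (636, 187) [0.70520493 0.4013479  0.018     ]
board scene (587, 272) [0.73588703 0.21228442 0.018     ]
board scene (394, 177) [0.390743   0.14889998 0.018     ]
blade scene [ 0.53336726 -0.06464059  0.003     ]
blade scene [ 0.5497454  -0.13071111  0.003     ]
blade scene [ 0.4828455  -0.14465628  0.003     ]
blade scene [ 0.45768645 -0.09311782  0.003     ]
loop [ 0.54188085 -0.24202172  0.04      ] [ 0.53338588 -0.24326269  0.04      ]
```

View pics/pan.png

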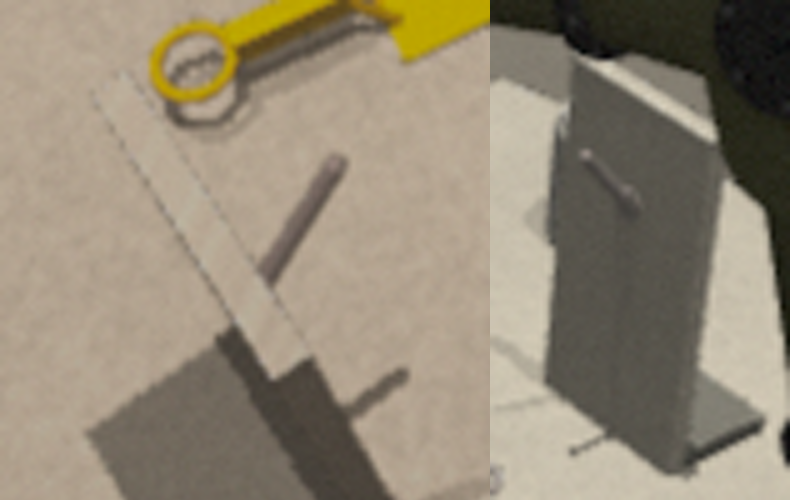

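```bash
python3 - <<'E'
from h import *
import pickle;a,b=pickle.load(open('ab.pkl','rb'))
def tri(u,v):
    u=(140+u[0]/5,280+u[1]/5);v=(370+(v[0]-490)/5,80+v[1]/5)
    (c1,d1),(c2,d2)=ray(a,*u),ray(b,*v)
    s=np.linalg.lstsq(np.c_[d1,-d2],c2-c1,rcond=None)[0];p,q=c1+s[0]*d1,c2+s[1]*d2;return np.round((p+q)/2,4),np.linalg.norm(p-q).round(4)
print('tip',tri((338,162),(584,155)));print('root',tri((265,280),(635,207)))
print('c1',tri((315,358),(575,58)));print('c2',tri((128,72),(717,143)))
for q in((575,58),(717,143)):
  print('side z.32',onz(b,370+(q[0]-490)/5,80+q[1]/5,.32))
for q in((315,358),(128,72)):
  print('scene z.32',onz(a,140+q[0]/5,280+q[1]/5,.32))
for q in((547,382),(670,475)): print('foot',onz(b,370+(q[0]-490)/5,80+q[1]/5,0))
for n in('bucket','jar','funnel','brush','small_strainer','soap','plug'):
    for p,nm in((a,'a'),(b,'b')):
        r=env.regions_of(p,n) if 0 else None
E
```

```text
tip (array([ 0.5406, -0.3578,  0.2875]), np.float64(0.0035))
root (array([ 0.5274, -0.4091,  0.2223]), np.float64(0.0094))
c1 (array([ 0.6093, -0.4257,  0.3154]), np.float64(0.0066))
c2 (array([ 0.4516, -0.3971,  0.3179]), np.float64(0.0071))
side z.32 [ 0.60279356 -0.42231342  0.32      ]
side z.32 [ 0.4482352  -0.39794258  0.32      ]
scene z.32 [ 0.6136765  -0.42403961  0.32      ]
scene z.32 [ 0.45587277 -0.39524372  0.32      ]
foot [ 0.60582625 -0.42937075  0.        ]
foot [ 0.45115583 -0.40112879  0.        ]
```

```bash
python3 - <<'E'
from h import *
a=env.read_camera('scene');b=env.read_camera('side')
for n,h in(('jar',.11),('funnel',.115),('brush',.34),('soap',.03),('plug',.028)):
    for p,nm in((a,'a'),(b,'b')):
        for r in env.regions_of(p,n)[:1]:
            l,t,rr,bt=r['rect'];print(n,nm,round(r['conf'],2),np.round(r['rect']),'base',onz(p,(l+rr)/2,bt,0).round(3),'top',onz(p,(l+rr)/2,t,h).round(3))
E
```

```text
jar a 0.61 [371. 302. 403. 344.] base [ 0.856 -0.041  0.   ] top [0.8  0.01 0.11]
funnel a 0.89 [316. 339. 353. 376.] base [ 0.802 -0.204  0.   ] top [ 0.759 -0.162  0.115]
funnel b 0.55 [302. 151. 332. 174.] base [ 0.72  -0.148  0.   ] top [ 0.723 -0.152  0.115]
brush a 0.78 [261. 350. 301. 400.] base [ 0.736 -0.343  0.   ] top [ 0.735 -0.321  0.34 ]
brush b 0.87 [334.  86. 359. 161.] base [ 0.691 -0.299  0.   ] top [ 0.722 -0.319  0.34 ]
soap a 0.78 [321. 290. 346. 325.] base [ 0.71  -0.099  0.   ] top [ 0.649 -0.027  0.03 ]
soap b 0.79 [297. 177. 320. 192.] base [ 0.663 -0.041  0.   ] top [ 0.704 -0.082  0.03 ]
plug a 0.49 [363. 272. 384. 290.] base [0.732 0.064 0.   ] top [0.7   0.101 0.028]
plug b 0.63 [268. 148. 286. 184.] base [0.793 0.012 0.   ] top [ 0.949 -0.13   0.028]
```

Request:
apply_moves(targets=[[[-43, -45, 0], [0, 0, 0.1]], [[-86, -90, 0], [0, 0, 0.2]], [[-129, -135, 0], [0, 0, 0.25]], [[-129, -178, -10], [0, 0, 0.25]], [[-129, -178, -10], [0, 0, 0.25]], [[-129, -178, -10], [0, 0, 0.25]]], hand=60)

```text
time_s: 1.8
tool_pos: [0.5185, -0.1835, 0.1861]
tool_rot: [-179.9, 0.1, 103.8]
force: [-0.0, -0.7, -0.5]
grip_width: 0.0603
```

```bash
cat >> h.py <<'E'
def wrist():
    o=env.get_obs();p=env.read_camera('wrist')
    T=np.eye(4);T[:3,:3]=R.from_euler('xyz',o['tool_rot'],degrees=True).as_matrix();T[:3,3]=o['tool_pos']
    p['cw']=T@np.array(p['mount']);return o,p
def wonz(p,u,v,z):
    K=np.array(p['camera_matrix']);x=(u-K[0,2])/K[0,0];y=(v-K[1,2])/K[1,1];r=np.hypot(x,y)
    d=np.array([np.sin(r)*x/max(r,1e-9),np.sin(r)*y/max(r,1e-9),np.cos(r)])
    c=p['cw'][:3,3];w=p['cw'][:3,:3]@d;return c+w*(z-c[2])/w[2]
E
python3 - <<'E'
from h import *
o,p=wrist();print(o['tool_pos'],o['tool_rot'],p['camera_matrix'],p['cw']);save(p,'w1.png')
import pickle;pickle.dump(p,open('w1.pkl','wb'))
for r in env.regions_of(p,'scraper')[:3]:print(r['conf'],r['rect'])
E
```

```text
[ 0.51853478 -0.18348373  0.18606992] [-1.79924397e+02  1.01075602e-01  1.03844315e+02] [[309.70691629   0.         317.54850765]
 [  0.         309.70691629 195.88273745]
 [  0.           0.           1.        ]] [[ 0.97106797  0.23143881  0.05884788  0.50195848]
 [ 0.23879722 -0.93934521 -0.24618379 -0.11718755]
 [-0.00169801  0.2531139  -0.96743499  0.37432064]
 [ 0.          0.          0.          1.        ]]
0.94 [289.1, 82.1, 358.8, 248.5]
0.6 [149.7, 118.5, 238.4, 220.5]
```

View pics/w1.png

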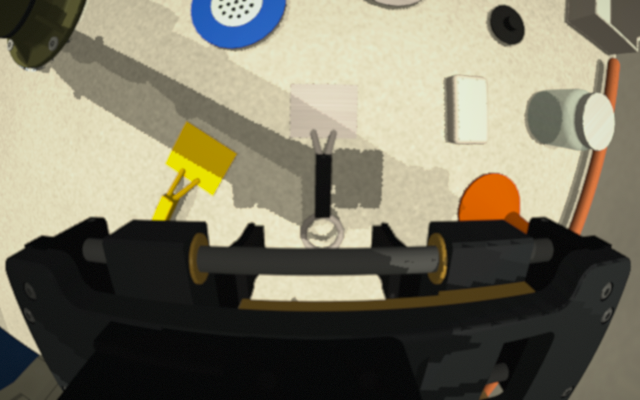

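```bash
python3 - <<'E'
from h import *
import pickle;p=pickle.load(open('w1.pkl','rb'))
L=wonz(p,323,232,.04);print('loop',L)
for q in((291,84),(357,84),(357,137),(290,138)):print('blade',wonz(p,*q,.003))
f=(wonz(p,291,84,.003)+wonz(p,357,84,.003))/2;r=(wonz(p,290,138,.003)+wonz(p,357,137,.003))/2
h1=wonz(p,323,155,.052);h2=wonz(p,322.5,217,.052);print('handle',h1,h2,'front',f,'rear',r)
for u,v in((r,f),(L,f),(h2,h1)):print(np.degrees(np.arctan2(*(v-u)[1::-1])),np.linalg.norm((v-u)[:2]))
E
```

```text
loop [ 0.53872554 -0.24267794  0.04      ]
blade [ 0.4614039  -0.08638428  0.003     ]
blade [ 0.53721817 -0.06734884  0.003     ]
blade [ 0.5530798  -0.12940347  0.003     ]
blade [ 0.47538161 -0.14996594  0.003     ]
handle [ 0.51654699 -0.15492912  0.052     ] [ 0.53255797 -0.22116378  0.052     ] front [ 0.49931103 -0.07686656  0.003     ] rear [ 0.51423071 -0.13968471  0.003     ]
103.36053351610632 0.06456559311587677
103.37143937682009 0.1704315617283795
103.5894784688685 0.06814235624233489
```

Request:
apply_moves(targets=[[[5, 5, -40], [0, 0, -0.008]], [[5, 5, -80], [0, 0, -0.008]], [[5, 5, -110], [0, 0, -0.008]], [[5, 5, -110], [0, 0, -0.008]], [[5, 5, -110], [0, 0, -0.008]]])

```text
time_s: 2.4
tool_pos: [0.5269, -0.1716, 0.0767]
tool_rot: [180.0, -0.0, 104.0]
force: [1.1, -0.8, 1.6]
grip_width: 0.0596
```

Request:
apply_moves(targets=[[[-3, -5, -20], [0, 0, -0.01]], [[-3, -5, -40], [0, 0, -0.01]], [[-3, -5, -54], [0, 0, -0.01]], [[-3, -5, -54], [0, 0, -0.01]], [[-3, -5, -54], [0, 0, -0.01]]])

```text
time_s: 2.9
tool_pos: [0.5242, -0.1779, 0.0234]
tool_rot: [179.9, 0.0, 103.3]
force: [-0.3, -0.8, -0.1]
grip_width: 0.0598
```

```bash
python3 - <<'E'
from h import *
o=env.get_obs();print(o['tool_pos'],o['tool_rot'],o['force'])
E
```

```text
[ 0.52416781 -0.17793223  0.02344594] [1.79902303e+02 4.27789386e-02 1.03325678e+02] [-0.26334859 -0.83567458 -0.10031384]
```

Right place, so I close the grip and lift.

Request:
apply_moves(targets=[[[0, 0, 0], [0, 0, 0]], [[0, 0, 0], [0, 0, 0]], [[0, 0, 0], [0, 0, 0]], [[0, 0, 0], [0, 0, 0]], [[0, 0, 0], [0, 0, 0]], [[0, 0, 0], [0, 0, 0]]], hand=0, squeeze=60)

```text
time_s: 3.5
tool_pos: [0.523, -0.178, 0.0222]
tool_rot: [180.0, 0.0, 103.3]
force: [0.5, 0.1, -0.4]
grip_width: 0.0195
```

Request:
apply_moves(targets=[[[0, 0, 15], [0, 0, 0]], [[0, 0, 40], [0, 0, 0]], [[0, 0, 70], [0, 0, 0]], [[0, 0, 70], [0, 0, 0]], [[0, 0, 70], [0, 0, 0]], [[0, 0, 70], [0, 0, 0]]])

```text
time_s: 4.1
tool_pos: [0.522, -0.1778, 0.0913]
tool_rot: [-179.9, -0.1, 103.3]
force: [0.8, -0.4, -1.3]
grip_width: 0.0156
```

```bash
python3 - <<'E'
from h import *
import pickle
o,p=wrist();print(o['tool_pos'],o['tool_rot'],o['force'],o['wrist_torque']);save(p,'w2.png');pickle.dump(p,open('w2.pkl','wb'))
b=env.read_camera('side');a=env.read_camera('scene');pickle.dump((a,b),open('ab2.pkl','wb'))
for c,n in((p,'w'),(a,'a'),(b,'b')):
  for t in ('strainer','scraper','board'):
    for r in env.regions_of(c,t)[:3]:
        m=r['region'];col=c['image'][m].mean(0).round();print(n,t,round(r['conf'],2),np.round(r['rect'],1),col)
cv2.imwrite('pics/c2.png',np.vstack([cv2.resize(p['image'][0:200,120:520,::-1],None,fx=2,fy=2)[:400],cv2.resize(b['image'][150:250,230:430,::-1],None,fx=4,fy=4)[:200]]))
E
```

```text
[ 0.52203991 -0.17775208  0.09130856] [-1.79904090e+02 -5.21054511e-02  1.03295794e+02] [ 0.788223   -0.38142163 -1.32315081] [-5.73217981e-02 -4.14261812e-06 -5.15442965e-02]
w strainer 0.73 [150.7   0.  257.8  37.4] [ 54. 106. 188.]
w scraper 0.67 [259.7  67.2 382.  303.2] [178. 169. 153.]
w scraper 0.58 [109.4 129.3 208.7 277.2] [202. 178.   7.]
a strainer 0.62 [269.9 218.  293.1 248.8] [ 67.  83. 135.]
a strainer 0.58 [315.6 228.  351.  264.2] [148. 133. 125.]
a scraper 0.79 [170.9 265.7 242.5 301.8] [145. 121.  23.]
a scraper 0.71 [243.  271.8 284.  318.4] [84. 74. 68.]
a board 0.76 [304.6 173.4 427.2 259.3] [108.  99.  88.]
b strainer 0.97 [343.4 221.6 376.8 243.3] [ 87. 110. 158.]
b strainer 0.7 [289.1 209.5 321.4 235.2] [172. 164. 154.]
b scraper 0.75 [379.8 185.5 432.5 217.7] [168. 148.  72.]
b scraper 0.69 [301.9 292.8 367.2 323.3] [167.  43.  40.]
b scraper 0.66 [338.3 168.6 360.2 197.6] [135. 127. 120.]
b board 0.61 [212.5 211.7 326.5 292.1] [127. 124. 113.]
b board 0.26 [149.8 245.2 225.9 335.4] [134.  32.  29.]
```

View pics/w2.png

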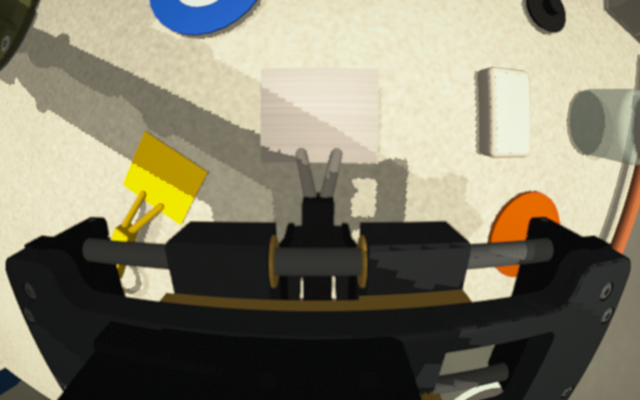

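```bash
cat >> h.py <<'E'
from scipy.optimize import least_squares
def wproj(p,X):
    K=np.array(p['camera_matrix']);C=np.linalg.inv(p['cw']);x=np.atleast_2d(X)@C[:3,:3].T+C[:3,3]
    th=np.arctan2(np.hypot(x[:,0],x[:,1]),x[:,2]);ph=np.arctan2(x[:,1],x[:,0])
    return np.c_[K[0,2]+K[0,0]*th*np.cos(ph),K[1,2]+K[1,1]*th*np.sin(ph)]
E
python3 - <<'E'
from h import *
import pickle;p=pickle.load(open('w2.pkl','rb'))
t=np.array([.52204,-.17775,.09131]);psi=np.radians(103.3)
uv=np.array([(261.5,68.5),(379,69),(379,163),(261.5,162.5)])
B=np.array([(65,40,3),(65,-40,3),(0,-40,3),(0,40,3)])/1e3
g=np.array([-.04,0,.04])
G=t+[0,0,.019]
def X(q): # q dx,dy(along scraper),dz,pitch(nose down +),yaw
    r=R.from_euler('ZY',[psi+q[4],q[3]]);return G+R.from_euler('Z',psi).apply(q[:3])+r.apply(B-g)
f=lambda q:np.r_[(wproj(p,X(q))-uv).ravel(),q[2]*300]
s=least_squares(f,np.zeros(5));print(s.x[:3]*1e3,np.degrees(s.x[3:]),s.fun.round(1))
E
```

```text
[-0.25722638 -1.13928024  1.10787014] [ 3.34184209 -0.12148941] [ 0.   0.   0.2 -0.1 -0.4 -0.1  0.2  0.1  0.3]
```

Request:
apply_moves(targets=[[[20, 40, 0], [0.02, 0.005, -0.02]], [[40, 80, 0], [0.04, 0.01, -0.04]], [[49, 96, 0], [0.056, 0.013, -0.061]], [[49, 96, 0], [0.056, 0.013, -0.061]], [[49, 96, 0], [0.056, 0.013, -0.061]], [[49, 96, 0], [0.056, 0.013, -0.061]]])

```text
time_s: 5.3
tool_pos: [0.5713, -0.0838, 0.092]
tool_rot: [-179.9, -3.2, 99.7]
force: [0.9, -0.2, -2.1]
grip_width: 0.0161
```

```bash
python3 - <<'E'
from h import *
import pickle
o,p=wrist();print(o['tool_pos'],o['tool_rot'],o['force'],o['wrist_torque']);save(p,'w3.png');pickle.dump((o,p),open('w3.pkl','wb'))
for t in ('strainer','board'):
    for r in env.regions_of(p,t)[:3]:
        m=r['region'];col=p['image'][m].mean(0).round();print(t,round(r['conf'],2),np.round(r['rect'],1),col)
E
```

```text
[ 0.57131102 -0.08381747  0.09204787] [-179.86999735   -3.23142422   99.6912093 ] [ 0.91235178 -0.22153068 -2.10342056] [-0.22480201 -0.02711967 -0.00492545]
strainer 0.95 [ 90.2  25.4 188.1 142.7] [ 88. 128. 185.]
strainer 0.63 [250.2   0.  382.9  60.2] [211. 203. 185.]
```

View pics/w3.png

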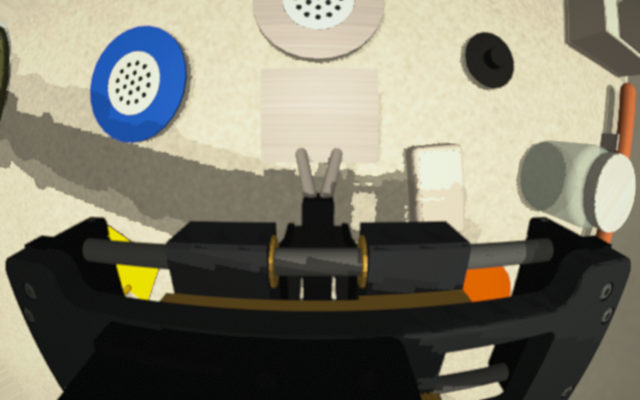

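```bash
python3 - <<'E'
from h import *
import pickle
o,p=pickle.load(open('w3.pkl','rb'))
r=[x for x in env.regions_of(p,'strainer') if x['rect'][0]>200][0]['region']
cols=np.arange(256,380,4);pts=np.array([wonz(p,c,np.where(r[:,c])[0].max()+.5,.014)[:2] for c in cols if r[:,c].any()])
f=lambda q:np.hypot(*(pts-q).T)-.060
s=least_squares(f,[.54,.09],loss='soft_l1',f_scale=.001);print('strainer',s.x,np.abs(s.fun).mean())
for q in((319,59),(254,12),(383,12),(408,148),(405,210)):print(q,wonz(p,*q,.016).round(4))
m=np.array([-.170,.985]);n=np.array([.985,.170]);e=np.array([.38,.154])
d=s.x-e;print('gap',-(d@m)-.06,'along',d@n-.18)
t=o['tool_pos'][:2];print('rel to tool: along',(s.x-t)@m,'lateral',(s.x-t)@n)
E
```

```text
strainer [0.54004883 0.098233  ] 0.00024545252829489726
(319, 59) [0.551  0.0385 0.016 ]
(254, 12) [0.4855 0.0759 0.016 ]
(383, 12) [0.5996 0.0953 0.016 ]
(408, 148) [ 0.6418 -0.0243  0.016 ]
(405, 210) [ 0.6511 -0.08    0.016 ]
gap 0.022138798066157567 along -0.031832297424622236
rel to tool: along 0.18463428590804107 lateral 0.00015531566489100507
```

Request:
apply_moves(targets=[[[0, 0, -35], [0, 0, 0]], [[0, 0, -62], [0, 0, 0]], [[0, 0, -66], [0, 0, 0]], [[0, 0, -66], [0, 0, 0]], [[0, 0, -66], [0, 0, 0]]])

```text
time_s: 6.0
tool_pos: [0.5732, -0.0824, 0.0277]
tool_rot: [179.9, -3.2, 99.8]
force: [0.4, -0.8, -0.9]
grip_width: 0.0161
```

Request:
apply_moves(targets=[[[0, 0, -2], [0, 0, 0]], [[0, 0, -2], [0, 0, 0]], [[0, 0, -2], [0, 0, 0]]])

```text
time_s: 6.3
tool_pos: [0.5725, -0.0821, 0.0249]
tool_rot: [-180.0, -3.3, 99.8]
force: [-0.5, 0.1, -2.6]
grip_width: 0.0163
```

Request:
apply_moves(targets=[[[0, 0, -2], [0, 0, 0]], [[0, 0, -2], [0, 0, 0]], [[0, 0, -2], [0, 0, 0]]])

```text
time_s: 6.6
tool_pos: [0.5719, -0.082, 0.0221]
tool_rot: [-179.9, -3.3, 99.8]
force: [0.2, -1.3, -2.5]
grip_width: 0.0159
```

```bash
python3 - <<'E'
from h import *
import pickle
o,p=wrist();print(o['tool_pos'],o['tool_rot'],o['force'],o['wrist_torque']);save(p,'w4.png');pickle.dump((o,p),open('w4.pkl','wb'))
b=env.read_camera('side');save(b,'d4.png')
i=p['image'][40:180,230:420,::-1];cv2.imwrite('pics/w4c.png',cv2.resize(i,None,fx=4,fy=4,interpolation=cv2.INTER_CUBIC))
E
```

```text
[ 0.57192528 -0.08197289  0.02210407] [-179.90585396   -3.29503124   99.79593721] [ 0.16413167 -1.25497932 -2.50619725] [-0.19791611 -0.06516551  0.00089661]
```

Request:
apply_moves(targets=[[[0, 0, -2], [0, 0, 0]], [[0, 0, -2], [0, 0, 0]], [[0, 0, -2], [0, 0, 0]]])

```text
time_s: 7.0
tool_pos: [0.5726, -0.0828, 0.0208]
tool_rot: [-180.0, -3.2, 99.8]
force: [1.5, -2.6, 2.9]
grip_width: 0.0158
```

Request:
apply_moves(targets=[[[0, 0, -2], [0, 0, 0]], [[0, 0, -2], [0, 0, 0]], [[0, 0, -2], [0, 0, 0]]])

```text
time_s: 7.3
tool_pos: [0.573, -0.084, 0.0195]
tool_rot: [180.0, -3.1, 99.7]
force: [-0.6, -4.4, 6.3]
grip_width: 0.0161
```

```bash
python3 - <<'E'
from h import *
o=env.get_obs();print(o['tool_pos'],o['tool_rot'],o['force'],o['wrist_torque'])
E
```

```text
[ 0.57295952 -0.08402909  0.01951967] [179.98434591  -3.14861499  99.73325638] [-0.62525124 -4.43405338  6.29563843] [-0.86546516  0.26111653  0.10046644]
```

Request:
apply_moves(targets=[[[0, 0, 4], [0, 0, 0]], [[-3, 10, 4], [0, 0, 0]], [[-5, 20, 4], [0, 0, 0]], [[-6, 30, 4], [0, 0, 0]], [[-8, 40, 4], [0, 0, 0]], [[-9, 46, 4], [0, 0, 0]], [[-9, 46, 4], [0, 0, 0]], [[-9, 46, 4], [0, 0, 0]]])

```text
time_s: 8.1
tool_pos: [0.5629, -0.036, 0.0221]
tool_rot: [-179.9, -3.3, 99.8]
force: [-0.1, -0.3, -1.6]
grip_width: 0.0157
```

```bash
python3 - <<'E'
from h import *
import pickle
o,p=wrist();print(o['tool_pos'],o['tool_rot'],o['force'],o['wrist_torque']);save(p,'w5.png')
b=env.read_camera('side');a=env.read_camera('scene')
A=cv2.resize(p['image'][0:180,220:420,::-1],None,fx=2,fy=2)
B=cv2.resize(b['image'][190:280,240:340,::-1],None,fx=4,fy=4,interpolation=cv2.INTER_CUBIC)
cv2.imwrite('pics/c5.png',np.hstack([A,B]))
E
```

```text
[ 0.56294068 -0.03595974  0.02209735] [-179.90799684   -3.28300241   99.81366703] [-0.07504827 -0.26497147 -1.61213263] [-0.12946652 -0.07065382  0.02211138]
```

View pics/c5.png

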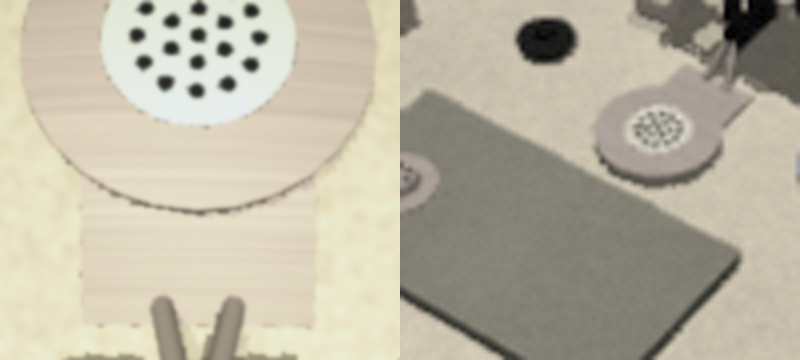

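Request:
apply_moves(targets=[[[-1, 5, 2], [0, 0, 0]], [[-2, 10, 2], [0, 0, 0]], [[-3, 15, 2], [0, 0, 0]], [[-3, 20, 2], [0, 0, 0]], [[-4, 24, 2], [0, 0, 0]], [[-4, 24, 2], [0, 0, 0]]])

```text
time_s: 8.85
tool_pos: [0.5591, -0.0116, 0.0243]
tool_rot: [-179.9, -3.3, 99.8]
force: [-0.3, -2.1, -1.4]
grip_width: 0.0157
```

Request:
apply_moves(targets=[[[0, 2, 0], [0, 0, 0]], [[0, 2, 0], [0, 0, 0]], [[0, 2, 0], [0, 0, 0]]])

```text
time_s: 9.15
tool_pos: [0.5593, -0.0113, 0.0243]
tool_rot: [-179.9, -3.2, 99.7]
force: [0.6, -5.4, 0.4]
grip_width: 0.0159
```

Request:
apply_moves(targets=[[[0, 2, 0], [0, 0, 0]], [[0, 2, 0], [0, 0, 0]], [[0, 2, 0], [0, 0, 0]]])

```text
time_s: 9.45
tool_pos: [0.5595, -0.0101, 0.0244]
tool_rot: [-179.9, -3.2, 99.7]
force: [-0.2, -5.9, 0.2]
grip_width: 0.0161
```

```bash
python3 - <<'E'
from h import *
o,p=wrist();print(o['tool_pos'],o['tool_rot'],o['force'],o['wrist_torque']);save(p,'w6.png')
b=env.read_camera('side')
A=cv2.resize(p['image'][0:180,220:420,::-1],None,fx=2,fy=2)
B=cv2.resize(b['image'][190:280,240:340,::-1],None,fx=4,fy=4,interpolation=cv2.INTER_CUBIC)
cv2.imwrite('pics/c6.png',np.hstack([A,B]))
E
```

```text
[ 0.5594832  -0.01006263  0.02443705] [-179.94866592   -3.16088711   99.72856505] [-0.21855184 -5.9406463   0.2458566 ] [-1.72217462 -0.20489825  0.04003582]
```

Request:
apply_moves(targets=[[[0, 0, 5], [0, 0, 0]], [[0, 0, 10], [0, 0, 0]], [[0, 0, 17], [0, 0, 0]], [[0, 2, 24], [0, 0, 0]], [[-1, 4, 30], [0, 0, 0]], [[-1, 6, 37], [0, 0, 0]], [[-1, 8, 42], [0, 0, 0]], [[-1, 8, 42], [0, 0, 0]]])

```text
time_s: 10.35
tool_pos: [0.5587, 0.001, 0.0673]
tool_rot: [180.0, -3.3, 99.8]
force: [0.4, -1.6, -2.0]
grip_width: 0.0148
```

```bash
python3 - <<'E'
from h import *
o,p=wrist();print(o['tool_pos'],o['tool_rot'],o['force'],o['wrist_torque']);save(p,'w7.png')
b=env.read_camera('side')
A=cv2.resize(p['image'][0:180,220:420,::-1],None,fx=2,fy=2)
B=cv2.resize(b['image'][190:280,240:340,::-1],None,fx=4,fy=4,interpolation=cv2.INTER_CUBIC)
cv2.imwrite('pics/c7.png',np.hstack([A,B]))
E
```

```text
[0.55871605 0.00097286 0.06732914] [179.97508177  -3.3219065   99.83832254] [ 0.44735193 -1.58884315 -2.02433549] [-0.8352429 -0.1397675 -0.030593 ]
```

View pics/c7.png

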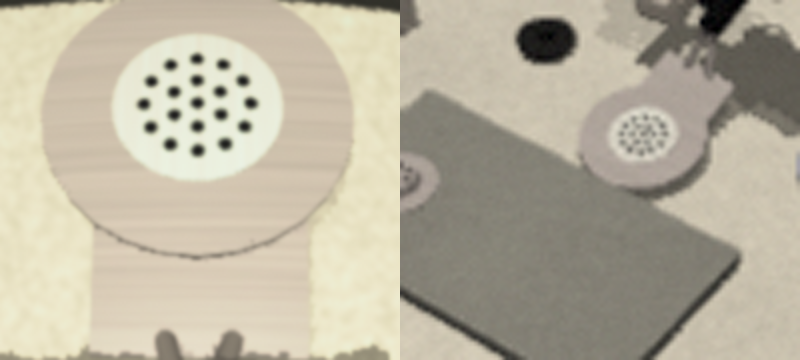

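Request:
apply_moves(targets=[[[-1, 7, 10], [0, 0, 0]], [[-2, 14, 19], [0, 0, 0]], [[-4, 22, 27], [0, 0, 0]], [[-5, 31, 34], [0, 0, 0]], [[-7, 41, 39], [0, 0, 0]], [[-9, 50, 43], [0, 0, 0]], [[-9, 50, 43], [0, 0, 0]]])

```text
time_s: 11.15
tool_pos: [0.5489, 0.0528, 0.1098]
tool_rot: [-180.0, -3.4, 100.0]
force: [0.9, 0.3, -3.1]
grip_width: 0.0082
```

```bash
python3 - <<'E'
from h import *
o,p=wrist();print(o['tool_pos'],o['tool_rot'],o['force'],o['wrist_torque']);save(p,'w8.png')
b=env.read_camera('side')
A=cv2.resize(p['image'][0:180,220:420,::-1],None,fx=2,fy=2)
B=cv2.resize(b['image'][180:280,240:340,::-1],None,fx=4,fy=4,interpolation=cv2.INTER_CUBIC)[:360]
cv2.imwrite('pics/c8.png',np.hstack([A,B]))
E
```

```text
[0.54890128 0.05282652 0.10983997] [-179.97614849   -3.37016177   99.97867827] [ 0.93751984  0.30747412 -3.07704389] [ 0.06010048 -0.05918974 -0.04292214]
```

View pics/c8.png

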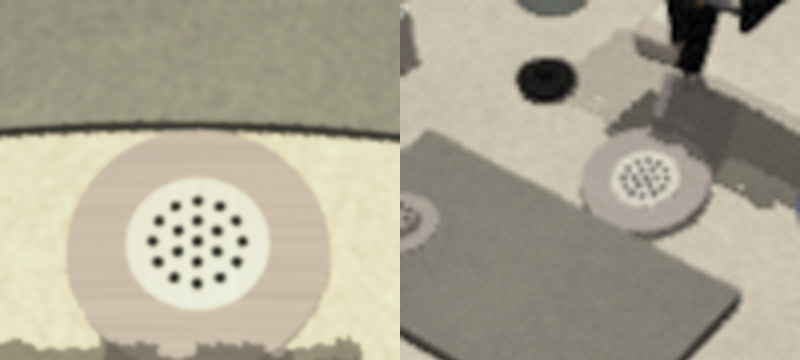

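```bash
python3 - <<'E'
from h import *
import pickle
a=env.read_camera('scene');b=env.read_camera('side');o,p=wrist();pickle.dump((a,b,o,p),open('x9.pkl','wb'));print(o['grip_width'],o['time_s'],o['tool_pos'])
B=cv2.resize(b['image'][140:250,260:400,::-1],None,fx=4,fy=4,interpolation=cv2.INTER_CUBIC)[:,:400]
A=cv2.resize(a['image'][180:290,260:360,::-1],None,fx=4,fy=4,interpolation=cv2.INTER_CUBIC)
cv2.imwrite('pics/c9.png',np.hstack([A,B]))
E
```

```text
0.0016696943584681451 11.35 [0.5492596  0.04958932 0.1092949 ]
```

View pics/c9.png

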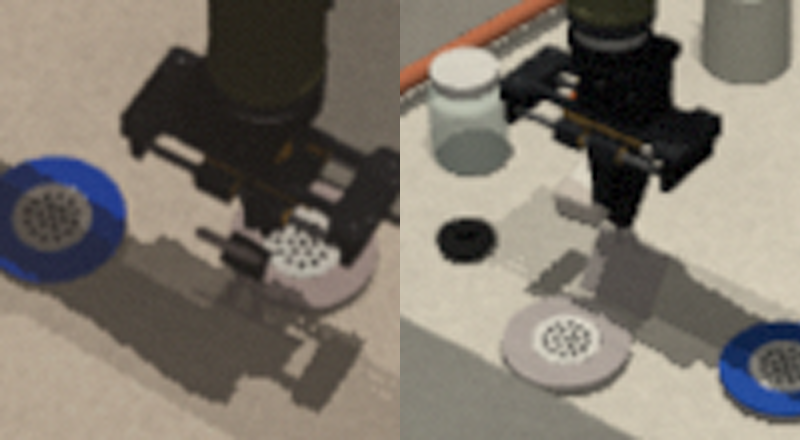

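The grip failed: the opening reads 1.7 mm, so the scraper was dropped while lifting. The strainer is flat again at the board edge and bowl down. I'll back off upward, find the scraper, and check when it slipped.

Request:
apply_moves(targets=[[[0, 0, 40], [0, 0, 0]], [[0, -20, 80], [0, 0, 0]], [[0, -60, 100], [-0.05, -0.01, 0]], [[0, -90, 100], [-0.056, -0.013, 0]], [[0, -90, 100], [-0.056, -0.013, 0]], [[0, -90, 100], [-0.056, -0.013, 0]]], hand=60)

```text
time_s: 12.0
tool_pos: [0.549, -0.0409, 0.2092]
tool_rot: [179.9, -0.0, 99.7]
force: [0.4, 0.2, 0.3]
grip_width: 0.0409
```

```bash
python3 - <<'E'
from h import *
import pickle
for n in('w3','w5','w6','w7'):
    i=cv2.imread(f'pics/{n}.png').astype(int)
    print(n,[int(x) for x in i[120:200:4,280].sum(1)],'| row150',[int(x) for x in i[150,250:280:3].sum(1)],[int(x) for x in i[150,362:392:3].sum(1)])
o,p=wrist();a=env.read_camera('scene');b=env.read_camera('side');pickle.dump((a,b,o,p),open('x10.pkl','wb'))
save(p,'w10.png');save(a,'s10.png');save(b,'d10.png')
print(o['time_s'],o['tool_pos'],o['tool_rot'],o['grip_width'],o['force'])
for c,n in((p,'w'),(a,'a'),(b,'b')):
  for t in('scraper','strainer'):
    for r in env.regions_of(c,t)[:4]:
        print(n,t,round(r['conf'],2),np.round(r['rect'],1),c['image'][r['region']].mean(0).round())
E
```

```text
w3 [644, 636, 643, 642, 644, 638, 623, 640, 643, 638, 640, 676, 582, 338, 351, 346, 343, 346, 324, 346] | row150 [669, 672, 670, 677, 643, 641, 639, 640, 642, 643] [636, 635, 635, 631, 629, 618, 630, 681, 681, 680]
w5 [636, 630, 634, 633, 636, 631, 617, 634, 637, 631, 633, 670, 671, 666, 590, 421, 434, 430, 430, 346] | row150 [660, 668, 666, 654, 624, 634, 631, 633, 635, 635] [631, 626, 628, 624, 620, 641, 670, 669, 673, 669]
w6 [639, 645, 637, 641, 646, 644, 645, 630, 648, 649, 647, 623, 651, 674, 616, 404, 397, 407, 393, 340] | row150 [655, 659, 666, 658, 625, 637, 638, 638, 641, 640] [631, 631, 630, 628, 625, 666, 667, 665, 670, 662]
w7 [422, 607, 598, 602, 589, 606, 605, 605, 615, 616, 617, 628, 641, 643, 534, 424, 428, 330, 332, 341] | row150 [673, 675, 668, 645, 660, 634, 609, 609, 609, 609] [615, 613, 612, 610, 617, 666, 671, 677, 678, 679]
12.0 [ 0.54897601 -0.04089498  0.20920506] [ 1.79885908e+02 -3.04437798e-02  9.96567836e+01] 0.04087730541631716 [0.36533141 0.21364655 0.34111105]
w scraper 0.83 [300.2 111.7 364.7 252. ] [161. 153. 138.]
w strainer 0.93 [281.7   0.7 378.6  92.5] [221. 216. 200.]
w strainer 0.73 [149.1  74.6 232.9 169.3] [ 87. 121. 171.]
w strainer 0.24 [299.  109.8 361.9 248.5] [161. 153. 138.]
a scraper 0.81 [270.5 154.4 286.8 171.9] [165.  33.  26.]
a scraper 0.78 [173.  265.8 241.4 300.1] [166. 143.  20.]
a scraper 0.67 [282.4 254.2 332.6 308.4] [111.  98.  91.]
a strainer 0.59 [257.5 216.2 291.8 246.5] [ 71.  79. 114.]
a strainer 0.57 [319.6 227.8 352.3 258.3] [147. 132. 124.]
b scraper 0.64 [306.3 182.1 345.3 218.5] [110. 104.  98.]
b scraper 0.62 [300.6 293.8 365.1 319.3] [168.  50.  46.]
b strainer 0.7 [339.4 219.4 375.8 244. ] [ 72.  91. 129.]
```

View pics/w10.png

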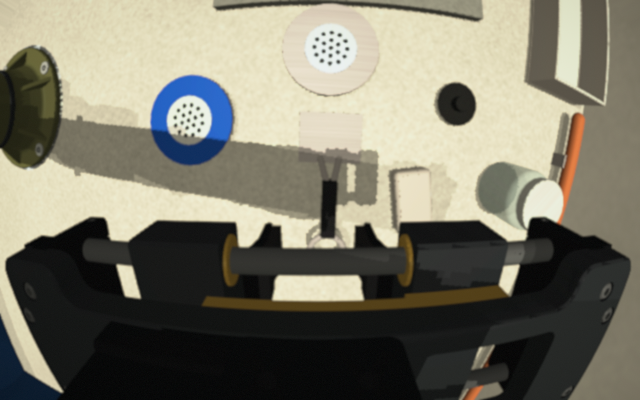

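```bash
python3 - <<'E'
from h import *
import pickle
a,b,o,p=pickle.load(open('x10.pkl','rb'))
c,p2=None,None
o,p=wrist();print(o['tool_pos'],o['grip_width'])
i=p['image'].astype(int)
print('col310',[int(x) for x in i[100:170:3,310].sum(1)]);print('col350',[int(x) for x in i[100:170:3,352].sum(1)])
print('row120',[int(x) for x in i[120,290:310:2].sum(1)],[int(x) for x in i[120,352:374:2].sum(1)])
dark=i.sum(2)<110
for r in range(185,222,6):
    k=np.where(dark[r,305:355])[0]+305;print(r,k.min(),k.max(),end='; ')
r=env.regions_of(p,'strainer')
for x in r[:2]:
    m=x['region']
    if p['image'][m].mean(0)[0]>150:
        cn=max(cv2.findContours(m.astype(np.uint8),0,2)[0],key=len)[:,0]
        pts=np.array([wonz(p,u,v,.014)[:2] for u,v in cn if v>3])
        s=least_squares(lambda q:np.hypot(*(pts-q[:2]).T)-q[2],[.54,.1,.06],loss='soft_l1',f_scale=.001);print('\nstrainer',s.x,np.abs(s.fun).mean())
for q in((300,112),(362,112),(331,182),(328.5,236)):print(q,wonz(p,*q,.003 if q[1]<150 else .052))
pickle.dump((o,p),open('x11.pkl','wb'));save(p,'w11.png')
E
```

```text
[ 0.54903553 -0.03957379  0.20907509] 0.0593774783382396
col310 [660, 649, 665, 654, 598, 644, 650, 649, 647, 648, 648, 655, 646, 636, 636, 636, 597, 370, 287, 300, 300, 325, 343, 346]
col350 [674, 683, 670, 669, 673, 649, 644, 643, 646, 640, 650, 647, 643, 638, 628, 628, 594, 375, 374, 372, 367, 299, 338, 347]
row120 [675, 665, 654, 657, 655, 650, 649, 649, 647, 649] [648, 647, 644, 644, 642, 641, 659, 669, 678, 677, 678]
185 323 335; 191 323 335; 197 323 335; 203 322 334; 209 322 334; 215 322 333; 221 322 333; 
strainer [0.5379318  0.11548904 0.05918495] 0.0005532329284610915
(300, 112) [0.51424357 0.03020998 0.003     ]
(362, 112) [0.59141154 0.04418389 0.003     ]
(331, 182) [ 0.56472843 -0.04233136  0.052     ]
(328.5, 236) [ 0.57382413 -0.10783868  0.052     ]
```

Viewed picture 11 (w10). The scraper lies upright with its blade at (300–362, 112–150) and its handle at (329, 182–236), aimed at the strainer centre (330,49). It slipped because I pushed hard against the board while lifting. I'll regrasp nearer the blade, at x = -28 mm, and lift with no preload.

Request:
apply_moves(targets=[[[9, -8, -45], [0, 0, -0.017]], [[17, -15, -90], [0, 0, -0.017]], [[17, -15, -135], [0, 0, -0.017]], [[17, -15, -165], [0, 0, -0.017]], [[17, -15, -165], [0, 0, -0.017]], [[17, -15, -165], [0, 0, -0.017]]], hand=50)

```text
time_s: 13.15
tool_pos: [0.5663, -0.055, 0.0447]
tool_rot: [179.9, -0.0, 98.8]
force: [0.0, 0.1, -0.4]
grip_width: 0.0502
```

```bash
python3 - <<'E'
from h import *
o,p=wrist();print(o['tool_pos'],o['tool_rot'],o['grip_width'],o['force'])
i=p['image'].astype(int);dark=i.sum(2)<120
for r in range(170,230,8):
    k=np.where(dark[r,295:345])[0]+295;print(r,k.min() if len(k) else 0,k.max() if len(k) else 0,end='; ')
print('col300',[int(x) for x in i[40:190:4,290].sum(1)])
E
```

```text
[ 0.56629821 -0.05496775  0.04469593] [ 1.79898869e+02 -5.03547683e-03  9.88312091e+01] 0.05020269724367548 [ 0.04364013  0.09435855 -0.42183295]
170 0 0; 178 0 0; 186 0 0; 194 0 0; 202 0 0; 210 304 329; 218 304 329; 226 304 329; col300 [648, 658, 657, 342, 649, 664, 677, 686, 689, 678, 681, 685, 664, 664, 675, 678, 669, 672, 678, 670, 688, 674, 661, 663, 662, 661, 658, 660, 655, 647, 490, 406, 320, 334, 346, 361, 350, 346]
```

Request:
apply_moves(targets=[[[0, 0, -15], [0, 0, 0]], [[0, 0, -24], [0, 0, 0]], [[0, 0, -24], [0, 0, 0]], [[0, 0, -24], [0, 0, 0]]])

```text
time_s: 13.6
tool_pos: [0.5659, -0.055, 0.0201]
tool_rot: [179.9, -0.0, 98.8]
force: [0.5, 0.3, -0.3]
grip_width: 0.0495
```

Request:
apply_moves(targets=[[[0, 0, 0], [0, 0, 0]], [[0, 0, 0], [0, 0, 0]], [[0, 0, 0], [0, 0, 0]], [[0, 0, 0], [0, 0, 0]], [[0, 0, 0], [0, 0, 0]], [[0, 0, 0], [0, 0, 0]], [[0, 0, 0], [0, 0, 0]], [[0, 0, 0], [0, 0, 0]]], hand=0, squeeze=60)

```text
time_s: 14.4
tool_pos: [0.566, -0.0551, 0.0202]
tool_rot: [179.9, 0.0, 98.8]
force: [-0.6, -0.0, 0.8]
grip_width: 0.0167
```

Request:
apply_moves(targets=[[[0, 0, 2], [0, 0, 0]], [[0, 0, 4], [0, 0, 0]], [[0, 0, 5], [0, 0, 0]], [[0, 0, 5], [0, 0, 0]], [[0, 0, 5], [0, 0, 0]]])

```text
time_s: 14.9
tool_pos: [0.566, -0.055, 0.0251]
tool_rot: [179.9, -0.0, 98.8]
force: [-0.1, 0.1, -1.7]
grip_width: 0.0169
```

```bash
cat >> h.py <<'E'
def blade(o,p,rel=None):
    'edges of blade seen by wrist: columns 285/355 rear rows, and row-wise side edges'
    g=cv2.GaussianBlur(p['image'].astype(np.float32).sum(2),(3,3),0)
    return g
E
python3 - <<'E'
from h import *
o,p=wrist();print(o['tool_pos'],o['tool_rot'],o['grip_width'],o['force'],o['wrist_torque'])
save(p,'w12.png');i=p['image'].astype(int)
for c in(280,355):print('col',c,[int(x) for x in i[60:180:3,c].sum(1)])
for r in(110,140):print('row',r,[int(x) for x in i[r,250:274:2].sum(1)],[int(x) for x in i[r,366:392:2].sum(1)])
E
```

```text
[ 0.56595578 -0.05502138  0.02512903] [ 1.79900018e+02 -1.73037996e-03  9.88281677e+01] 0.01686180404504733 [-0.0977385   0.08214514 -1.73638506] [-0.04823461 -0.05218935  0.03017376]
col 280 [667, 660, 645, 657, 674, 668, 659, 668, 653, 653, 654, 664, 658, 668, 661, 663, 661, 661, 668, 659, 678, 661, 666, 657, 647, 654, 654, 646, 652, 645, 649, 651, 645, 644, 574, 399, 402, 373, 303, 306]
col 355 [680, 682, 691, 692, 677, 668, 673, 669, 658, 660, 654, 659, 654, 661, 661, 661, 654, 661, 667, 654, 667, 665, 656, 661, 649, 643, 649, 638, 645, 638, 650, 648, 644, 650, 638, 641, 543, 383, 385, 383]
row 110 [680, 685, 686, 679, 672, 653, 654, 653, 654, 654, 655, 656] [649, 649, 648, 646, 643, 643, 635, 647, 670, 673, 680, 682, 685]
row 140 [680, 685, 686, 690, 680, 648, 642, 641, 643, 644, 643, 644] [643, 643, 640, 640, 640, 639, 671, 694, 694, 695, 695, 691, 692]
```

```bash
cat > fitb.py <<'E'
from h import *
def edges(p,front=(60,80)):
    g=cv2.GaussianBlur(p['image'].astype(np.float32).sum(2),(3,3),0)
    gy=np.gradient(g,axis=0);gx=np.gradient(g,axis=1);out={}
    out['rear']=[(c,150+int(np.argmin(gy[150:178,c]))) for c in list(range(266,292,4))+list(range(346,374,4))]
    out['front']=[(c,front[0]+int(np.argmax(np.abs(gy[front[0]:front[1],c])))) for c in range(268,372,8)]
    out['L']=[(252+int(np.argmin(gx[r,252:270])),r) for r in range(85,158,6)]
    out['R']=[(368+int(np.argmax(gx[r,368:388])),r) for r in range(85,158,6)]
    return out
if __name__=='__main__':
    p={'image':cv2.imread('pics/w12.png')[:,:,::-1]}
    for k,v in edges(p).items():print(k,v)
    p={'image':cv2.imread('pics/w3.png')[:,:,::-1]}
    for k,v in edges(p).items():print(k,v)
E
python3 fitb.py
```

```text
rear [(266, 161), (270, 161), (274, 162), (278, 162), (282, 163), (286, 164), (290, 164), (346, 167), (350, 168), (354, 168), (358, 169), (362, 169), (366, 167), (370, 170)]
front [(268, 71), (276, 64), (284, 73), (292, 73), (300, 60), (308, 74), (316, 64), (324, 62), (332, 61), (340, 61), (348, 74), (356, 72), (364, 62)]
L [(259, 85), (258, 91), (258, 97), (259, 103), (259, 109), (259, 115), (257, 121), (259, 127), (259, 133), (259, 139), (259, 145), (259, 151), (259, 157)]
R [(379, 85), (380, 91), (379, 97), (384, 103), (380, 109), (379, 115), (378, 121), (378, 127), (379, 133), (378, 139), (377, 145), (378, 151), (378, 157)]
rear [(266, 169), (270, 168), (274, 169), (278, 169), (282, 168), (286, 169), (290, 169), (346, 168), (350, 169), (354, 172), (358, 174), (362, 176), (366, 175), (370, 175)]
front [(268, 68), (276, 68), (284, 77), (292, 60), (300, 60), (308, 61), (316, 62), (324, 62), (332, 61), (340, 60), (348, 60), (356, 68), (364, 68)]
L [(260, 85), (256, 91), (260, 97), (256, 103), (260, 109), (260, 115), (260, 121), (260, 127), (260, 133), (260, 139), (260, 145), (261, 151), (261, 157)]
R [(378, 85), (378, 91), (381, 97), (382, 103), (382, 109), (381, 115), (381, 121), (381, 127), (381, 133), (381, 139), (380, 145), (381, 151), (380, 157)]
```

```bash
python3 - <<'E'
from h import *
import pickle
o,p=pickle.load(open('x11.pkl','rb'))
g=cv2.GaussianBlur(p['image'].astype(np.float32).sum(2),(3,3),0)
for c in(306,312,318,340,346,352,358):print(c,[int(x) for x in g[106:118,c]],[int(x) for x in g[142:158,c]])
for v in(112.5,149,151):print(v,wonz(p,331,v,.003))
o,q=wrist();print('now',[wonz(q,319,v,.006).round(4).tolist() for v in(70,73,161.5)])
G=o['tool_pos']+np.array([0,0,.019]);h=np.array([np.cos(np.radians(98.8)),np.sin(np.radians(98.8))])
for v in(68,71,74,161.5):print(v,(wonz(q,319,v,.0065)[:2]-G[:2])@h)
E
```

```text
306 [661, 663, 664, 664, 660, 650, 640, 637, 640, 641, 643, 645] [636, 635, 635, 634, 629, 607, 548, 465, 391, 341, 309, 293, 290, 293, 296, 297]
312 [666, 663, 659, 658, 656, 653, 648, 643, 642, 643, 645, 647] [637, 636, 636, 636, 637, 634, 615, 562, 480, 402, 347, 311, 294, 292, 295, 297]
318 [673, 677, 679, 677, 674, 669, 661, 651, 644, 643, 644, 646] [639, 637, 636, 635, 636, 637, 633, 601, 531, 450, 389, 346, 312, 289, 280, 273]
340 [666, 669, 674, 676, 675, 671, 665, 659, 652, 648, 646, 646] [633, 633, 632, 631, 618, 576, 502, 430, 389, 376, 374, 374, 372, 362, 345, 326]
346 [667, 667, 668, 669, 670, 669, 666, 659, 650, 646, 645, 645] [631, 631, 631, 629, 619, 579, 505, 430, 388, 375, 374, 375, 374, 372, 372, 374]
352 [671, 668, 667, 668, 670, 671, 670, 665, 655, 649, 647, 646] [628, 630, 629, 628, 628, 618, 575, 495, 419, 381, 374, 374, 373, 371, 370, 372]
358 [667, 665, 663, 663, 664, 667, 667, 654, 633, 623, 632, 641] [623, 624, 625, 624, 625, 626, 623, 613, 584, 528, 460, 406, 380, 371, 369, 371]
112.5 [0.55283084 0.03619066 0.003     ]
149 [ 0.5610094  -0.00974953  0.003     ]
151 [ 0.56146575 -0.01228664  0.003     ]
now [[0.5511, 0.0437, 0.006], [0.5514, 0.0416, 0.006], [0.5606, -0.0173, 0.006]]
68 0.10109705235029441
71 0.09904408883416516
74 0.09699709165160096
161.5 0.03813523842544947
```

```bash
cat >> fitb.py <<'E'
def side_fit(p,t,psi,gx):
    'predict widths at rows for nose-down pitch'
    G=np.array(t)+[0,0,.019]
    for pt in(-4,-2,0,2,4,6,8):
        r=R.from_euler('ZY',[np.radians(psi),np.radians(pt)]);xs=np.linspace(0,.065,40)
        L,Rr=[wproj(p,G+r.apply(np.c_[xs,0*xs+s*.04,0*xs+.003]-[gx,0,.04])) for s in(1,-1)]
        rows=(90,110,130,150)
        f=lambda E:np.interp(rows,E[::-1,1],E[::-1,0])
        print(pt,'L',f(L).round(1),'R',f(Rr).round(1),'front',L[-1,1].round(1),'rear',L[0,1].round(1))
E
python3 - <<'E'
from fitb import *
import pickle
o,q=wrist();side_fit(q,o['tool_pos'],98.8,-.028)
i={'image':q['image']};e=edges(i);print(e['L'],e['R'])
E
```

```text
-4 L [256.3 256.8 257.4 258.2] R [380.3 379.8 379.2 378.4] front 76.5 rear 173.6
-2 L [257.2 257.5 258.  258.6] R [379.4 379.1 378.6 377.9] front 78.8 rear 175.1
0 L [258.1 258.2 258.6 259.1] R [378.5 378.3 378.  377.5] front 81.2 rear 176.6
2 L [258.9 259.  259.2 259.5] R [377.6 377.6 377.4 377. ] front 83.6 rear 178.2
4 L [259.7 259.7 259.7 260. ] R [376.8 376.9 376.8 376.6] front 86.2 rear 179.9
6 L [260.6 260.4 260.3 260.4] R [375.9 376.1 376.2 376.1] front 88.8 rear 181.6
8 L [261.4 261.1 260.9 260.9] R [375.1 375.4 375.6 375.6] front 91.5 rear 183.3
[(259, 85), (258, 91), (258, 97), (259, 103), (258, 109), (259, 115), (258, 121), (259, 127), (259, 133), (259, 139), (259, 145), (259, 151), (259, 157)] [(379, 85), (380, 91), (379, 97), (385, 103), (380, 109), (379, 115), (378, 121), (378, 127), (379, 133), (378, 139), (377, 145), (378, 151), (378, 157)]
```

Request:
apply_moves(targets=[[[0, 0, -2], [0, 0, 0.017]], [[-2, 10, -2], [0, 0, 0.017]], [[-3, 20, -2], [0, 0, 0.017]], [[-5, 30, -2], [0, 0, 0.017]], [[-7, 40, -2], [0, 0, 0.017]], [[-8, 45, -2], [0, 0, 0.017]], [[-8, 45, -2], [0, 0, 0.017]]])

```text
time_s: 15.75
tool_pos: [0.5579, -0.0085, 0.0232]
tool_rot: [179.9, -0.0, 99.9]
force: [0.5, 0.2, -1.3]
grip_width: 0.0167
```

Request:
apply_moves(targets=[[[0, 2, 0], [0, 0, 0]], [[-1, 4, 0], [0, 0, 0]], [[-1, 4, 0], [0, 0, 0]], [[-1, 4, 0], [0, 0, 0]]])

```text
time_s: 16.15
tool_pos: [0.557, -0.0063, 0.0232]
tool_rot: [179.9, 0.0, 99.8]
force: [-0.6, 0.9, -1.3]
grip_width: 0.0167
```

Request:
apply_moves(targets=[[[0, 2, 0], [0, 0, 0]], [[0, 3, 0], [0, 0, 0]], [[0, 3, 0], [0, 0, 0]], [[0, 3, 0], [0, 0, 0]]])

```text
time_s: 16.55
tool_pos: [0.5571, -0.0037, 0.0233]
tool_rot: [179.9, 0.0, 99.8]
force: [0.4, -2.6, -0.0]
grip_width: 0.0168
```

```bash
cat >> fitb.py <<'E'
def strainer_w(p):
    for x in env.regions_of(p,'strainer')[:3]:
        m=x['region'];c=p['image'][m].mean(0)
        if c[0]>150: print('reg',x['rect'],c.round())
E
python3 - <<'E'
from fitb import *
o,p=wrist();save(p,'w13.png');print(o['tool_pos'],o['tool_rot'],o['force'],o['wrist_torque'],o['grip_width']);strainer_w(p)
E
```

```text
[ 0.55713238 -0.00370454  0.02327449] [1.79891647e+02 3.98651280e-02 9.97799088e+01] [ 4.44361211e-01 -2.64155654e+00 -1.69154644e-03] [-0.64921011 -0.09485937  0.04853512] 0.01683333613592178
reg [227.7, 0.0, 410.6, 129.9] [219. 214. 198.]
```

Request:
apply_moves(targets=[[[0, 2, 0], [0, 0, 0]], [[0, 3, 0], [0, 0, 0]], [[0, 3, 0], [0, 0, 0]], [[0, 3, 0], [0, 0, 0]]])

```text
time_s: 17.05
tool_pos: [0.5571, -0.0001, 0.0232]
tool_rot: [179.9, 0.0, 99.8]
force: [0.7, -3.6, -1.1]
grip_width: 0.0171
```

```bash
python3 - <<'E'
from fitb import *
o=env.get_obs();print(o['tool_pos'],o['tool_rot'],o['force'],o['wrist_torque'],o['grip_width'])
E
```

```text
[ 5.57051879e-01 -7.91820619e-05  2.31926308e-02] [1.79892333e+02 5.63319289e-03 9.98023538e+01] [ 0.7214104  -3.62041533 -1.10516129] [-0.72491885 -0.12596185 -0.00380145] 0.017053364676669545
```

Request:
apply_moves(targets=[[[0, 2, 0], [0, 0, 0]], [[0, 3, 0], [0, 0, 0]], [[0, 3, 0], [0, 0, 0]], [[0, 3, 0], [0, 0, 0]]])

```text
time_s: 17.45
tool_pos: [0.5573, 0.0012, 0.0234]
tool_rot: [179.9, 0.1, 99.8]
force: [-0.1, -5.7, -0.2]
grip_width: 0.0171
```

```bash
python3 - <<'E'
from fitb import *
o,p=wrist();save(p,'w14.png');print(o['tool_pos'],o['tool_rot'],o['force'],o['wrist_torque'],o['grip_width']);strainer_w(p)
b=env.read_camera('side')
for x in env.regions_of(b,'strainer')[:2]:
    m=x['region'];print(np.round(x['rect'],1),b['image'][m].mean(0).round(),onz(b,(x['rect'][0]+x['rect'][2])/2,(x['rect'][1]+x['rect'][3])/2,.014))
E
```

```text
[0.55727369 0.00116315 0.0234309 ] [1.79890091e+02 1.26154162e-01 9.97599690e+01] [-0.09456093 -5.67571529 -0.15151103] [-1.56894788 -0.11948198  0.08800797] 0.017076048106268556
reg [227.8, 0.0, 411.9, 131.8] [219. 214. 198.]
reg [463.6, 269.4, 484.8, 301.2] [227. 217. 188.]
[285.  214.5 320.4 239.5] [174. 166. 156.] [0.52703678 0.1185806  0.014     ]
[339.  223.4 377.2 245.9] [ 56.  73. 108.] [0.35631359 0.00617745 0.014     ]
```

Request:
apply_moves(targets=[[[0, -4, 0], [0, 0, 0]], [[0, -5, 2], [0, 0, 0]], [[0, -5, 5], [0, 0, 0]], [[0, -5, 8], [0, 0, 0]], [[0, -5, 11], [0, 0, 0]], [[0, -5, 14], [0, 0, 0]], [[0, -5, 17], [0, 0, 0]], [[0, -5, 17], [0, 0, 0]]])

```text
time_s: 18.45
tool_pos: [0.5573, -0.0016, 0.0407]
tool_rot: [179.9, -0.0, 99.8]
force: [0.6, -1.0, -2.0]
grip_width: 0.0171
```

```bash
python3 - <<'E'
from fitb import *
o,p=wrist();save(p,'w15.png');print(o['tool_pos'],o['tool_rot'],o['force'],o['wrist_torque'],o['grip_width']);strainer_w(p)
print(edges(p)['L'][-5:],edges(p)['R'][-5:])
E
```

```text
[ 0.55726831 -0.0016436   0.04070498] [ 1.79856734e+02 -1.64110032e-02  9.98159779e+01] [ 0.56330121 -0.97578374 -1.95052697] [-0.19487585  0.03106874  0.05062842] 0.017130586266138358
reg [231.6, 0.0, 406.6, 125.4] [217. 211. 192.]
[(258, 133), (258, 139), (252, 145), (259, 151), (259, 157)] [(379, 133), (378, 139), (378, 145), (379, 151), (377, 157)]
```

Request:
apply_moves(targets=[[[0, 1, 3], [0, 0, 0]], [[0, 2, 6], [0, 0, 0]], [[0, 3, 9], [0, 0, 0]], [[-1, 5, 13], [0, 0, 0]], [[-1, 6, 17], [0, 0, 0]], [[-1, 8, 20], [0, 0, 0]], [[-1, 9, 23], [0, 0, 0]], [[-1, 9, 23], [0, 0, 0]]])

```text
time_s: 19.35
tool_pos: [0.5565, 0.0071, 0.0639]
tool_rot: [179.8, 0.0, 99.8]
force: [0.2, -1.0, -2.6]
grip_width: 0.0169
```

```bash
python3 - <<'E'
from fitb import *
o,p=wrist();save(p,'w16.png');print(o['tool_pos'],o['tool_rot'],o['force'],o['wrist_torque'],o['grip_width']);strainer_w(p)
print(edges(p)['L'][-5:],edges(p)['R'][-5:])
b=env.read_camera('side')
for x in env.regions_of(b,'strainer')[:2]:
    m=x['region'];print(np.round(x['rect'],1),b['image'][m].mean(0).round())
E
```

```text
[0.55653599 0.00705513 0.06387605] [1.79826712e+02 1.53215201e-02 9.98113041e+01] [ 0.17924212 -1.0291479  -2.579878  ] [-0.51143858 -0.0847451   0.04385851] 0.01685048722844557
reg [235.8, 0.0, 400.9, 122.3] [207. 197. 177.]
[(259, 133), (259, 139), (259, 145), (257, 151), (257, 157)] [(379, 133), (380, 139), (379, 145), (378, 151), (379, 157)]
[283.7 207.6 317.9 238. ] [173. 165. 155.]
[339.  220.9 376.6 245.5] [ 56.  72. 106.]
```

Request:
apply_moves(targets=[[[0, 3, 5], [0, 0, 0]], [[-1, 6, 9], [0, 0, 0]], [[-1, 9, 13], [0, 0, 0]], [[-2, 13, 18], [0, 0, 0]], [[-3, 17, 22], [0, 0, 0]], [[-3, 21, 26], [0, 0, 0]], [[-3, 21, 26], [0, 0, 0]]])

```text
time_s: 20.25
tool_pos: [0.5536, 0.0295, 0.0902]
tool_rot: [179.8, -0.0, 99.9]
force: [0.5, -3.8, 0.9]
grip_width: 0.0169
```

```bash
cat >> fitb.py <<'E'
def chk(n):
    o,p=wrist();save(p,n+'.png');print(o['time_s'],np.round(o['tool_pos'],4),np.round(o['tool_rot'],1),np.round(o['force'],1),np.round(o['wrist_torque'],2),round(o['grip_width'],4));strainer_w(p)
    e=edges(p);print(e['L'][-4:],e['R'][-4:])
    b=env.read_camera('side');save(b,n+'b.png')
    for x in env.regions_of(b,'strainer')[:3]:
        c=b['image'][x['region']].mean(0)
        if abs(c[0]-c[2])<40: print('side',np.round(x['rect'],1),c.round())
E
python3 -c "
from fitb import *
chk('w17')"
```

```text
20.25 [0.5536 0.0295 0.0902] [179.8  -0.   99.9] [ 0.5 -3.8  0.9] [-0.73 -0.18  0.  ] 0.0169
reg [235.7, 26.3, 400.1, 105.9] [175. 166. 147.]
[(258, 139), (258, 145), (259, 151), (255, 157)] [(381, 139), (380, 145), (381, 151), (380, 157)]
side [280.2 203.1 312.9 240. ] [150. 143. 134.]
side [211.1 211.3 327.6 291.6] [129. 126. 115.]
```

Request:
apply_moves(targets=[[[-1, 5, 4], [0, 0, 0]], [[-2, 10, 7], [0, 0, 0]], [[-3, 15, 10], [0, 0, 0]], [[-3, 20, 12], [0, 0, 0]], [[-4, 26, 15], [0, 0, 0]], [[-5, 31, 17], [0, 0, 0]], [[-5, 31, 17], [0, 0, 0]]])

```text
time_s: 21.15
tool_pos: [0.5478, 0.061, 0.1064]
tool_rot: [179.9, -0.1, 99.9]
force: [-0.4, -1.6, -0.0]
grip_width: 0.0168
```

```bash
python3 -c "
from fitb import *
chk('w18')"
```

```text
21.15 [0.5478 0.061  0.1064] [ 1.799e+02 -1.000e-01  9.990e+01] [-0.4 -1.6 -0. ] [-0.11 -0.04  0.04] 0.0168
[(258, 139), (258, 145), (259, 151), (259, 157)] [(382, 139), (382, 145), (381, 151), (383, 157)]
side [277.7 205.8 306.1 242.5] [113. 108. 102.]
```

Request:
apply_moves(targets=[[[-1, 6, 2], [0, 0, 0]], [[-2, 11, 3], [0, 0, 0]], [[-3, 17, 4], [0, 0, 0]], [[-4, 23, 4], [0, 0, 0]], [[-5, 28, 4], [0, 0, 0]], [[-6, 34, 4], [0, 0, 0]], [[-7, 40, 4], [0, 0, 0]], [[-7, 40, 4], [0, 0, 0]]])

```text
time_s: 22.15
tool_pos: [0.5404, 0.1006, 0.1099]
tool_rot: [179.9, -0.0, 99.9]
force: [-0.1, 0.4, -1.8]
grip_width: 0.0167
```

```bash
python3 -c "
from fitb import *
chk('w19')"
```

```text
22.15 [0.5404 0.1006 0.1099] [179.9  -0.   99.9] [-0.1  0.4 -1.8] [0.03 0.03 0.03] 0.0167
[(256, 139), (259, 145), (259, 151), (258, 157)] [(382, 139), (381, 145), (381, 151), (387, 157)]
side [276.4 218.9 304.8 239.2] [90. 85. 80.]
side [276.4 190.  317.6 226. ] [144. 135. 128.]
```

Request:
apply_moves(targets=[[[0, 0, 30], [0, 0, 0]], [[0, -20, 70], [0, 0, 0]], [[5, -60, 100], [0, 0, 0]], [[10, -110, 110], [0, 0, 0]], [[15, -150, 110], [0, 0, 0]], [[15, -170, 110], [0, 0, 0]], [[15, -170, 110], [0, 0, 0]]])

```text
time_s: 23.05
tool_pos: [0.5555, -0.0769, 0.22]
tool_rot: [179.9, 0.1, 99.3]
force: [-0.6, 0.1, -1.3]
grip_width: 0.0169
```

```bash
python3 - <<'E'
from fitb import *
chk('w20')
a=env.read_camera('scene');b=env.read_camera('side');save(a,'s20.png')
m=np.array([-.170,.985]);n=np.array([.985,.170]);e=np.array([.38,.154])
for P,nm in((a,'scene'),(b,'side')):
  for x in env.regions_of(P,'strainer')[:4]:
    r=x['rect'];c=onz(P,(r[0]+r[2])/2,(r[1]+r[3])/2,.022);d=c[:2]-e
    print(nm,round(x['conf'],2),np.round(r,1),P['image'][x['region']].mean(0).round(),c.round(4),'board x,y',(d@n-.18).round(4),(d@m-.1).round(4))
A=cv2.resize(a['image'][150:270,290:440,::-1],None,fx=2.6,fy=2.6,interpolation=cv2.INTER_CUBIC)
B=cv2.resize(b['image'][190:310,200:350,::-1],None,fx=2.6,fy=2.6,interpolation=cv2.INTER_CUBIC)
cv2.imwrite('pics/c20.png',np.hstack([A,B]))
E
```

```text
23.05 [ 0.5555 -0.0769  0.22  ] [1.799e+02 1.000e-01 9.930e+01] [-0.6  0.1 -1.3] [-0.05  0.02 -0.07] 0.0169
[(254, 139), (255, 145), (254, 151), (252, 157)] [(384, 139), (383, 145), (384, 151), (383, 157)]
side [267.4 226.  304.5 250.7] [154. 145. 137.]
side [379.5  91.3 422.8 173.2] [95. 91. 82.]
scene 0.86 [256.4 215.6 291.9 246.2] [ 78.  88. 125.] [0.3726 0.0104 0.022 ] board x,y -0.2117 -0.2402
scene 0.69 [334.3 206.5 367.5 236. ] [136. 119. 112.] [0.5338 0.2037 0.022 ] board x,y -0.0201 -0.0772
side 0.7 [268.2 195.2 284.1 204.7] [38. 37. 35.] [0.7011 0.0934 0.022 ] board x,y 0.1259 -0.2143
side 0.64 [342.1 220.7 377.6 246.1] [ 79.  99. 142.] [0.3511 0.0032 0.022 ] board x,y -0.2341 -0.2436
side 0.63 [272.4 225.5 307.2 250.3] [155. 146. 137.] [0.5143 0.194  0.022 ] board x,y -0.0409 -0.0834
side 0.49 [313.3 146.5 345.4 175.8] [132. 123. 115.] [ 0.7244 -0.2269  0.022 ] board x,y 0.0944 -0.5338
```

View pics/c20.png

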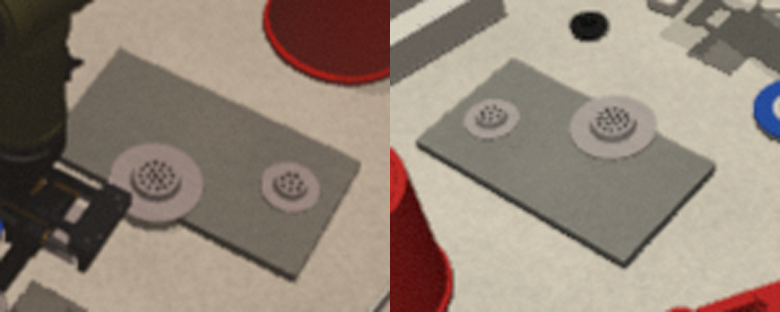

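The last picture shows the large strainer lying bowl up on the board, overhanging the near edge a little. Now I check its centre and the scraper's pitch in the grip.

```bash
python3 - <<'E'
from fitb import *
import pickle
o,p=wrist();a=env.read_camera('scene');b=env.read_camera('side');pickle.dump((o,p,a,b),open('x21.pkl','wb'))
m=np.array([-.170,.985]);n=np.array([.985,.170]);e=np.array([.38,.154])
for P,q in((a,(350,217.7)),(b,(285.4,236.9))):
    c=onz(P,*q,.034);d=c[:2]-e;print('bowl',c.round(4),'board xy',(d@n-.18).round(4),(d@m-.1).round(4))
print(o['tool_pos'],o['tool_rot'])
for k,v in edges(p,(40,100)).items():print(k,v)
side_fit(p,o['tool_pos'],o['tool_rot'][2],-.030)
for P,nm in((p,'w'),(a,'a'),(b,'b')):
    for x in env.regions_of(P,'scraper')[:3]:print(nm,round(x['conf'],2),np.round(x['rect'],1),P['image'][x['region']].mean(0).round())
E
```

```text
bowl [0.5273 0.2057 0.034 ] board xy -0.0262 -0.0742
bowl [0.5202 0.209  0.034 ] board xy -0.0326 -0.0696
[ 0.55605668 -0.06982337  0.22015164] [ 1.79899025e+02 -9.53217933e-03  9.99147605e+01]
rear [(266, 159), (270, 160), (274, 161), (278, 161), (282, 162), (286, 162), (290, 163), (346, 167), (350, 168), (354, 168), (358, 169), (362, 168), (366, 168), (370, 172)]
front [(268, 83), (276, 81), (284, 42), (292, 69), (300, 78), (308, 59), (316, 52), (324, 66), (332, 45), (340, 48), (348, 83), (356, 83), (364, 64)]
L [(259, 85), (259, 91), (259, 97), (259, 103), (259, 109), (259, 115), (259, 121), (259, 127), (260, 133), (264, 139), (255, 145), (255, 151), (252, 157)]
R [(379, 85), (379, 91), (379, 97), (378, 103), (378, 109), (384, 115), (384, 121), (384, 127), (384, 133), (383, 139), (384, 145), (383, 151), (382, 157)]
-4 L [256.3 256.8 257.4 258.2] R [380.3 379.8 379.2 378.4] front 73.5 rear 170.8
-2 L [257.2 257.5 258.  258.6] R [379.4 379.  378.6 377.9] front 75.9 rear 172.3
0 L [258.  258.2 258.6 259.1] R [378.5 378.3 378.  377.5] front 78.3 rear 173.8
2 L [258.9 258.9 259.1 259.5] R [377.6 377.6 377.4 377. ] front 80.8 rear 175.4
4 L [259.7 259.6 259.7 260. ] R [376.7 376.8 376.8 376.5] front 83.4 rear 177.1
6 L [260.5 260.3 260.3 260.4] R [375.9 376.1 376.2 376.1] front 86.1 rear 178.7
8 L [261.4 261.1 260.9 260.9] R [375.  375.4 375.5 375.6] front 88.8 rear 180.5
w 0.95 [136.8 202.2 194.1 301. ] [220. 208.  17.]
w 0.89 [257.8  79.6 380.9 302.2] [181. 173. 156.]
a 0.86 [171.9 261.7 239.4 300.6] [167. 144.  19.]
a 0.8 [271.  228.3 323.4 275.5] [89. 78. 72.]
b 0.98 [381.1 187.3 421.4 212.3] [186. 165.  68.]
b 0.77 [305.6 296.1 365.  319.9] [165.  46.  42.]
b 0.74 [311.8 141.3 348.2 176.1] [127. 119. 112.]
```

```bash
cat > tgt.py <<'E'
from h import *
def goal():
    out=np.array([.179,.984,0]);up=np.array([0,0,1.]);c,s=np.cos(np.radians(40)),np.sin(np.radians(40))
    xs=c*out-s*up;zs=s*out+c*up;zt=-zs;yt=np.cross(zt,xs)
    return np.c_[xs,yt,zt],zs,xs
def delta(s):
    o=env.get_obs();Rc=R.from_euler('xyz',o['tool_rot'],degrees=True);Rg,zs,xs=goal();Rg=R.from_matrix(Rg/np.linalg.norm(Rg,axis=0))
    root=np.array([.531,-.4095,.226]);loop=root+zs*s;tcp=loop+.079*xs-.019*zs
    print('tool',np.round(o['tool_pos'],4),'goal tcp',tcp.round(4),'shift mm',((tcp-o['tool_pos'])*1e3).round(1),'rotvec',(Rg*Rc.inv()).as_rotvec().round(3),'f',np.round(o['force'],1),'t',o['time_s'],o['grip_width'])
    lp=np.array(o['tool_pos'])+Rc.apply([-.079,0,-.019]);q=lp-root;X=np.cross([0,0,1],zs);X/=np.linalg.norm(X)
    print('loop now rel peg: x',q@X*1e3,'y',q@np.cross(zs,X)*1e3,'z',q@zs*1e3)
E
python3 -c "
from tgt import *
delta(.110);delta(.04)"
```

```text
tool [ 0.556  -0.0709  0.2202] goal tcp [ 0.5523 -0.2924  0.2449] shift mm [  -3.7 -221.5   24.7] rotvec [-0.702  0.005 -0.337] f [-0.6  0.4  0.1] t 23.75 0.016248840126272583
loop now rel peg: x 8.845779737316498 y -193.30783676982566 z 179.46003409142514
tool [ 0.556  -0.0709  0.2202] goal tcp [ 0.5442 -0.3367  0.1913] shift mm [ -11.8 -265.8  -28.9] rotvec [-0.702  0.005 -0.337] f [-0.6  0.4  0.1] t 23.75 0.016248840126272583
loop now rel peg: x 8.845779737316498 y -193.30783676982566 z 179.46003409142514
```

Request:
apply_moves(targets=[[[0, -15, 10], [-0.1, 0.001, -0.048]], [[0, -30, 20], [-0.2, 0.001, -0.096]], [[0, -45, 30], [-0.3, 0.002, -0.144]], [[0, -60, 40], [-0.4, 0.003, -0.192]], [[0, -75, 50], [-0.5, 0.004, -0.24]], [[0, -90, 50], [-0.6, 0.004, -0.288]], [[0, -100, 50], [-0.7, 0.005, -0.337]], [[0, -100, 50], [-0.702, 0.005, -0.337]]])

```text
time_s: 24.55
tool_pos: [0.556, -0.1686, 0.267]
tool_rot: [-179.6, 40.0, 80.2]
force: [-0.3, 0.0, -2.2]
grip_width: 0.0165
```

```bash
python3 -c "
from tgt import *
print(env.get_obs()['tool_rot'],env.get_obs()['qpos'])
delta(.110);delta(.04)"
```

```text
[-179.58630983   40.02144139   80.17064031] [ -7.87392177  13.91019116  -2.73066767  91.26193554  37.53900749
  91.37563865 -25.3089047 ]
tool [ 0.556  -0.1686  0.267 ] goal tcp [ 0.5523 -0.2924  0.2449] shift mm [  -3.7 -123.8  -22. ] rotvec [-0.001 -0.006 -0.004] f [-0.3  0.  -2.2] t 24.55 0.016526536614083775
loop now rel peg: x 17.953177318899904 y -79.67581845512377 z 205.6555928275735
tool [ 0.556  -0.1686  0.267 ] goal tcp [ 0.5442 -0.3367  0.1913] shift mm [ -11.8 -168.1  -75.6] rotvec [-0.001 -0.006 -0.004] f [-0.3  0.  -2.2] t 24.55 0.016526536614083775
loop now rel peg: x 17.953177318899904 y -79.67581845512377 z 205.6555928275735
```

Request:
apply_moves(targets=[[[-1, -30, 0], [0, 0, 0]], [[-2, -60, -5], [0, 0, 0]], [[-3, -90, -12], [0, 0, 0]], [[-4, -110, -18], [0, 0, 0]], [[-4, -124, -22], [0, 0, 0]], [[-4, -124, -22], [0, 0, 0]], [[-4, -124, -22], [0, 0, 0]]])

```text
time_s: 25.25
tool_pos: [0.5524, -0.2941, 0.2483]
tool_rot: [180.0, 39.9, 79.7]
force: [0.6, 1.6, -2.4]
grip_width: 0.0167
```

```bash
python3 - <<'E'
from tgt import *
delta(.110);delta(.04)
a=env.read_camera('scene');b=env.read_camera('side');save(a,'s30.png');save(b,'d30.png')
o=env.get_obs();Rc=R.from_euler('xyz',o['tool_rot'],degrees=True)
ang=np.linspace(0,2*np.pi,24)
C=np.array(o['tool_pos'])+Rc.apply([-.079,0,-.019])
ring=np.array(o['tool_pos'])+Rc.apply(np.c_[-.079+.022*np.cos(ang),.022*np.sin(ang),0*ang-.019])
_,zs,_=goal();root=np.array([.531,-.4095,.226]);peg=np.array([root,root+.08*zs])
for P,n in((a,'a'),(b,'b')):
    q=proj(P,ring);print(n,'ring pred box',q.min(0).round(1),q.max(0).round(1),'C',proj(P,C).round(1),'peg pred',proj(P,peg).round(1).tolist())
    for t in('peg','scraper_loop','scraper'):
        for x in env.regions_of(P,t)[:3]:print(n,t,round(x['conf'],2),np.round(x['rect'],1),P['image'][x['region']].mean(0).round())
E
```

```text
tool [ 0.5524 -0.2941  0.2483] goal tcp [ 0.5523 -0.2924  0.2449] shift mm [-0.1  1.7 -3.4] rotvec [-0.001  0.001 -0.001] f [ 0.6  1.6 -2.4] t 25.25 0.016654592554261896
loop now rel peg: x -0.4113420320043216 y 3.4711743038330316 z 111.46696108083087
tool [ 0.5524 -0.2941  0.2483] goal tcp [ 0.5442 -0.3367  0.1913] shift mm [ -8.1 -42.6 -57. ] rotvec [-0.001  0.001 -0.001] f [ 0.6  1.6 -2.4] t 25.25 0.016654592554261896
loop now rel peg: x -0.4113420320043216 y 3.4711743038330316 z 111.46696108083087
a ring pred box [202.4 295.7] [221.1 310.8] C [[211.8 303.2]] peg pred [[191.5, 336.5], [206.3, 312.6]]
a scraper_loop 0.9 [202.7 296.4 267.6 318.8] [81. 72. 65.]
a scraper_loop 0.58 [173.7 264.1 238.  297.9] [171. 147.  11.]
a scraper_loop 0.48 [270.8 154.8 286.6 170.9] [170.  38.  30.]
a scraper 0.73 [202.1 289.6 267.7 317.3] [83. 73. 66.]
a scraper 0.66 [171.4 264.9 238.6 299.8] [170. 146.  21.]
a scraper 0.47 [271.2 157.1 284.9 171.8] [172.  34.  27.]
b ring pred box [379.9 101.2] [390.6 111.7] C [[385.2 106.4]] peg pred [[397.2, 120.4], [388.6, 111.1]]
b peg 0.52 [210.2 209.8 326.2 294.9] [127. 124. 113.]
b scraper_loop 0.71 [378.7 183.9 431.8 218.8] [187. 167.  78.]
b scraper_loop 0.57 [357.7  99.2 394.2 152.5] [111. 105.  98.]
b scraper_loop 0.57 [305.7 294.6 366.5 323.7] [167.  44.  41.]
b scraper 0.79 [299.8 292.3 367.9 320.6] [167.  48.  44.]
b scraper 0.75 [357.1 100.6 392.2 148.7] [114. 107. 101.]
b scraper 0.75 [382.6 188.1 431.5 218.9] [188. 167.  70.]
```

Request:
apply_moves(targets=[[[-1, -4, -8], [0, 0, 0]], [[-3, -10, -16], [0, 0, 0]], [[-4, -16, -24], [0, 0, 0]], [[-5, -23, -32], [0, 0, 0]], [[-5, -23, -32], [0, 0, 0]]])

```text
time_s: 26.15
tool_pos: [0.5451, -0.3198, 0.2145]
tool_rot: [-179.8, 40.1, 79.7]
force: [-0.8, 0.3, -2.1]
grip_width: 0.017
```

```bash
python3 -c "
from tgt import *
delta(.04)"
```

```text
tool [ 0.5451 -0.3198  0.2145] goal tcp [ 0.5442 -0.3367  0.1913] shift mm [ -0.9 -16.9 -23.2] rotvec [ 0.001 -0.003  0.003] f [-0.8  0.3 -2.1] t 26.15 0.017000149370444497
loop now rel peg: x 2.077016201241286 y 2.0008023865289304 z 68.64446272818664
```

Request:
apply_moves(targets=[[[0, -4, -5], [0, 0, 0]], [[-1, -8, -10], [0, 0, 0]], [[-1, -12, -15], [0, 0, 0]], [[-1, -16, -20], [0, 0, 0]], [[-1, -16, -20], [0, 0, 0]]])

```text
time_s: 26.65
tool_pos: [0.5452, -0.3347, 0.1953]
tool_rot: [-179.9, 40.0, 79.7]
force: [0.5, 0.9, -1.1]
grip_width: 0.0162
```

```bash
cat > lp.py <<'E'
from tgt import *
def seen(tag):
    a=env.read_camera('scene');b=env.read_camera('side');save(a,f's{tag}.png');save(b,f'd{tag}.png')
    o=env.get_obs();Rc=R.from_euler('xyz',o['tool_rot'],degrees=True);ang=np.linspace(0,2*np.pi,24)
    ring=np.array(o['tool_pos'])+Rc.apply(np.c_[-.079+.026*np.cos(ang),.026*np.sin(ang),0*ang-.019])
    for P,n in((a,'a'),(b,'b')):
        q=proj(P,ring);print(n,'outer ring pred',q.min(0).round(1),q.max(0).round(1))
        for t in('scraper_loop','scraper','strainer'):
            for x in env.regions_of(P,t)[:4]:
                c=P['image'][x['region']].mean(0)
                if c.max()-c.min()<35:print(n,t,round(x['conf'],2),np.round(x['rect'],1),c.round())
E
python3 -c "
from lp import *
delta(.04);seen(31)"
```

```text
tool [ 0.5452 -0.3347  0.1953] goal tcp [ 0.5442 -0.3367  0.1913] shift mm [-1.  -1.9 -4. ] rotvec [ 0.    -0.002  0.001] f [ 0.5  0.9 -1.1] t 26.65 0.016220232022356902
loop now rel peg: x -0.686681685671762 y 0.9545985562273357 z 44.44624838836005
a outer ring pred [188.9 314.7] [210.5 332.8]
a scraper_loop 0.85 [190.  311.4 253.3 338. ] [75. 66. 61.]
a scraper 0.77 [188.9 309.7 254.8 337.3] [79. 70. 64.]
a strainer 0.63 [334.8 206.6 367.1 237.4] [138. 122. 114.]
b outer ring pred [386.2 108.8] [398.5 121. ]
b scraper_loop 0.82 [361.4 107.3 399.6 157.3] [109. 102.  96.]
b scraper 0.81 [367.  119.  392.  155.5] [105.  99.  93.]
b strainer 0.79 [270.2 225.3 305.9 250.4] [155. 146. 138.]
```

Request:
apply_moves(targets=[[[6, -1, 0], [0, 0, 0]], [[11, -2, 0], [0, 0, 0]], [[16, -3, 0], [0, 0, 0]], [[16, -3, 0], [0, 0, 0]]])

```text
time_s: 27.45
tool_pos: [0.5602, -0.3376, 0.1956]
tool_rot: [-179.7, 40.1, 79.6]
force: [-5.4, 0.8, -0.8]
grip_width: 0.0166
```

Request:
apply_moves(targets=[[[-8, 1, 0], [0, 0, 0]], [[-16, 3, -2], [0, 0, 0]], [[-16, 3, -3], [0, 0, 0]], [[-16, 3, -3], [0, 0, 0]]])

```text
time_s: 27.85
tool_pos: [0.5461, -0.3338, 0.1932]
tool_rot: [180.0, 40.0, 79.7]
force: [-0.4, 0.1, -0.9]
grip_width: 0.0167
```

```bash
python3 -c "
from lp import *
delta(.04)"
```

```text
tool [ 0.5461 -0.3338  0.1932] goal tcp [ 0.5442 -0.3367  0.1913] shift mm [-1.9 -2.9 -1.9] rotvec [ 0.     0.    -0.001] f [-0.4  0.1 -0.9] t 27.85 0.01671120305979682
loop now rel peg: x -1.3784401224810787 y -1.2286579144266812 z 43.519692721371584
```

Request:
apply_moves(targets=[[[1, 4, -3], [0, 0, 0]], [[1, 8, -7], [0, 0, 0]], [[1, 8, -7], [0, 0, 0]], [[1, 8, -7], [0, 0, 0]]])

```text
time_s: 28.25
tool_pos: [0.5472, -0.3257, 0.1859]
tool_rot: [-179.9, 40.0, 79.8]
force: [0.2, -0.6, -1.8]
grip_width: 0.0168
```

Request:
apply_moves(targets=[[[0, 0, 0], [0, 0, 0]], [[0, 0, 0], [0, 0, 0]], [[0, 0, 0], [0, 0, 0]], [[0, 0, 0], [0, 0, 0]], [[0, 0, 0], [0, 0, 0]], [[0, 0, 0], [0, 0, 0]]], hand=60)

```text
time_s: 28.85
tool_pos: [0.547, -0.3261, 0.1863]
tool_rot: [-180.0, 40.0, 79.7]
force: [-0.2, 0.7, -0.8]
grip_width: 0.0556
```

```bash
python3 -c "
from lp import *
delta(.04);seen(32)"
```

```text
tool [ 0.547  -0.3261  0.1863] goal tcp [ 0.5442 -0.3367  0.1913] shift mm [ -2.8 -10.6   5. ] rotvec [ 0. -0. -0.] f [-0.2  0.7 -0.8] t 28.85 0.05557810473917875
loop now rel peg: x -0.8573158444784171 y -11.608003135775204 z 43.199768834564594
a outer ring pred [192.8 314.2] [214.2 332.1]
a scraper_loop 0.96 [187.2 330.2 217.9 367.2] [71. 62. 57.]
a scraper 0.91 [189.7 322.6 222.4 370.6] [74. 65. 59.]
a strainer 0.7 [334.2 203.6 369.1 235.3] [139. 122. 115.]
b outer ring pred [384.5 111.7] [396.7 123.8]
b scraper_loop 0.91 [382.4 125.7 401.2 163.6] [67. 64. 60.]
b scraper 0.74 [382.6 120.4 401.3 160.1] [72. 68. 64.]
b strainer 0.57 [268.  226.8 305.1 251.6] [155. 146. 138.]
```

Request:
apply_moves(targets=[[[3, 16, 19], [0, 0, 0]], [[7, 40, 45], [0, 0, 0]], [[11, 70, 70], [0, 0, 0]], [[14, 105, 90], [0, 0, 0]], [[14, 140, 100], [0, 0, 0]], [[14, 180, 100], [0, 0, 0]], [[14, 180, 100], [0, 0, 0]]])

```text
time_s: 29.95
tool_pos: [0.5628, -0.1384, 0.2855]
tool_rot: [-180.0, 39.8, 80.3]
force: [1.1, 0.7, -0.7]
grip_width: 0.0603
```

Request:
apply_moves(targets=[[[0, 0, 0], [0, 0, 0]], [[0, 0, 0], [0, 0, 0]], [[0, 0, 0], [0, 0, 0]], [[0, 0, 0], [0, 0, 0]], [[0, 0, 0], [0, 0, 0]], [[0, 0, 0], [0, 0, 0]], [[0, 0, 0], [0, 0, 0]], [[0, 0, 0], [0, 0, 0]]])

```text
time_s: 30.75
tool_pos: [0.561, -0.1461, 0.2862]
tool_rot: [-180.0, 40.0, 79.7]
force: [0.5, -0.4, -0.4]
grip_width: 0.0599
```

```bash
python3 - <<'E'
from lp import *
seen(33)
import time
a=cv2.imread('pics/s33.png').astype(int)
env_b=env.read_camera('scene');save(env_b,'s34.png')
# predicted box of scraper hanging with loop 15mm below the peg near the root, blade leaning on panel
b=cv2.imread('pics/s34.png').astype(int);d=np.abs(a-b).sum(2);print('motion px in panel area',(d[290:400,150:240]>60).sum(),d[290:400,150:240].max())
root=np.array([.531,-.4095,.226]);out=np.array([.179,.984,0]);L=root+out*.006+[0,0,-.005]
for P,n in((env_b,'a'),(env.read_camera('side'),'b')):
    for t in (0,15):
        s,c=np.sin(np.radians(t)),np.cos(np.radians(t));x=out*s+np.array([0,0,-c]);z=out*c+np.array([0,0,s])
        pts=[L+x*k+z*h+np.array([.984,-.179,0])*w for k,h,w in((-.026,0,0),(0,0,.026),(0,0,-.026),(.172,-.04,.04),(.172,-.04,-.04),(.107,-.04,.04),(.107,-.04,-.04))]
        q=proj(P,np.array(pts));print(n,t,q.min(0).round(1),q.max(0).round(1))
o=env.get_obs();print(o['tool_pos'],o['time_s'],o['force'],o['joint_velocities'])
E
```

```text
a outer ring pred [250.4 245. ] [270.8 260.8]
a scraper_loop 0.62 [188.7 330.5 218.8 368.3] [79. 70. 63.]
a scraper 0.66 [187.4 325.  220.7 370.2] [75. 66. 60.]
a strainer 0.68 [334.  206.6 366.6 236.1] [136. 119. 112.]
b outer ring pred [351.7 105.5] [364.6 118.7]
b scraper_loop 0.75 [383.6 116.9 401.9 163.3] [73. 69. 65.]
b scraper_loop 0.17 [227.4 227.8 248.4 240.9] [152. 143. 135.]
b scraper 0.93 [385.9 124.1 400.7 161.9] [69. 65. 61.]
b strainer 0.59 [268.1 226.1 303.9 252.3] [156. 146. 138.]
motion px in panel area 0 20
a 0 [180.5 327.1] [201.7 381.5]
a 15 [188.6 327.1] [217.5 370.6]
b 0 [391.6 116.3] [407.5 158.4]
b 15 [384.6 116. ] [401.9 163.2]
[ 0.56102658 -0.14598793  0.28619427] 31.25 [-0.16863487  0.65778351 -0.25023555] [-0.11802735  0.01954474 -0.01865292  0.0129347  -0.0550177  -0.08408961
 -0.02108008]
```

```bash
python3 -c "
from cell import env
print(env.sign_off())"
```

```text
the job is handed in; nothing more can be done
None
```

The large strainer is turned over onto the board, bowl up, and the scraper hangs by its loop on the peg. I handed the job in at about 31 s. `sign_off` gives no verdict, so what follows is from my own checks.

- **First attempt failed:** I pushed about 6 N against the board edge before lifting. The scraper slipped out of the grip and dropped, and the strainer fell back flat, bowl down. I regrasped the scraper 12 mm nearer the blade and levered with no push beforehand, and the grip then held.
- **Strainer:** A picture shows it flat on the board with its bowl up and its rim overhanging the near edge. Its centre is 26–30 mm in from that edge, and the two cameras agree to about 6 mm. It stayed put in the later images. I did not measure its flatness beyond the picture.
- **Scraper:** A sideways nudge with the loop on the peg met about 5 N, so the peg was through the loop before I let go. Afterwards its outline in both cameras matched a scraper hung at the peg's root with its blade leaning about 15° off the panel. Two frames showed no motion, and I estimate the grip point at about 0.16 m above the work surface.
- **Not checked:** I did not measure the bystanders again at the end. I saw no contact with them. My 12 pictures were used up before the hanging, so its checks are numerical only.

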